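# Clear and load the inspection stand

### The job

Get the inspection stand ready for the inspector: with the scraper block sweep all the offcuts off the sloping deck into the catch tray at its end (keep your fingers off them while they are on the deck), and put the scraper back upright on the middle of its mat. Then set every plug-in module on the sloping deck, lying flat on its underside with one of its narrow ends square and close up against the ledge, and when all are in place push the bell plunger right down to its stop to call the inspector. Do not disturb the bottle or the tape core.

Things in the scene. Friction and masses are not known exactly. Their poses are not given: they have to be found in the camera images.
- deck: Dark grey sloping deck of the fixed stand, 150 mm (x) by 350 mm (y), 8 mm thick. Origin: on its surface, mid lower edge, at the face of the steel ledge; that edge is 50 mm above the bench. x: up the slope (20 degrees, away from the robot), y: left along the ledge, z: out of the surface. It spans x 0 to 0.150, y -0.175 to 0.175; ledge 14 mm high, x -0.012 to 0, full width. Both y ends open.
- tray (a point): Aluminium catch tray fixed at the stand's left (+y) end: open top, 180 (x) by 120 (y) by 36 mm high, walls 4 mm. Point: centre of its inner floor, 4 mm above the bench; axes level, x away from the robot, y left, square with the deck. Its near wall is 2 mm outside the deck's left end and below its surface, so what is pushed off that end drops in.
- module0_c (a point): Plug-in module (3 or 4 are present, all alike), 0.2 to 0.33 kg: aluminium box 90 (x) by 64 (y) by 22 mm high, with a black pull rib along x in the middle of its top, 50 mm long, 12 mm thick, 30 mm high (52 mm over all). Starts upright on the bench. Point: centre, 26 mm above its underside; z up out of its top. Either narrow end may face the ledge.
- module1_c (a point): Plug-in module (3 or 4 are present, all alike), 0.2 to 0.33 kg: aluminium box 90 (x) by 64 (y) by 22 mm high, with a black pull rib along x in the middle of its top, 50 mm long, 12 mm thick, 30 mm high (52 mm over all). Starts upright on the bench. Point: centre, 26 mm above its underside; z up out of its top. Either narrow end may face the ledge.
- module2_c (a point): Plug-in module (3 or 4 are present, all alike), 0.2 to 0.33 kg: aluminium box 90 (x) by 64 (y) by 22 mm high, with a black pull rib along x in the middle of its top, 50 mm long, 12 mm thick, 30 mm high (52 mm over all). Starts upright on the bench. Point: centre, 26 mm above its underside; z up out of its top. Either narrow end may face the ledge.
- module3_c (a point): Plug-in module (3 or 4 are present, all alike), 0.2 to 0.33 kg: aluminium box 90 (x) by 64 (y) by 22 mm high, with a black pull rib along x in the middle of its top, 50 mm long, 12 mm thick, 30 mm high (52 mm over all). Starts upright on the bench. Point: centre, 26 mm above its underside; z up out of its top. Either narrow end may face the ledge.
- chip0_c (a point): Loose aluminium offcut (three to five are present): 36 by 28 by 8 mm, about 22 g, lying flat on the sloping deck at the start, held there by friction. The point is its centre.
- chip1_c (a point): Loose aluminium offcut (three to five are present): 36 by 28 by 8 mm, about 22 g, lying flat on the sloping deck at the start, held there by friction. The point is its centre.
- chip2_c (a point): Loose aluminium offcut (three to five are present): 36 by 28 by 8 mm, about 22 g, lying flat on the sloping deck at the start, held there by friction. The point is its centre.
- chip3_c (a point): Loose aluminium offcut (three to five are present): 36 by 28 by 8 mm, about 22 g, lying flat on the sloping deck at the start, held there by friction. The point is its centre.
- chip4_c (a point): Loose aluminium offcut (three to five are present): 36 by 28 by 8 mm, about 22 g, lying flat on the sloping deck at the start, held there by friction. The point is its centre.
- scraper_c (a point): Wooden scraper block, 0.16 kg: foot 120 mm (x) by 32 mm (y) by 28 mm high with a narrower grip on top, 100 mm (x) by 22 mm (y) by 40 mm high; 68 mm high over all. The point is at the centre, 34 mm above its underside; z up. Starts upright on its cork mat.
- mat_c (a point): Cork mat fixed to the bench, 160 mm (x) by 70 mm (y), 3 mm thick: the scraper's place. The point is the centre of its upper face.
- plunger_top (a point): Top of the plunger head (28 mm across, 8 mm thick) of the steel desk bell, 68 mm above the bench at rest; the bell (90 mm across) is fixed. It goes straight down 10 mm to its stop.
- plunger (a joint): Travel of the bell's plunger, 0 at rest, 0.010 m at its stop. A spring pushes it back: about 1.5 N to start it and 6.5 N at the stop.
- bottle_c (a point): Bystander: empty glass bottle with a white cap, 72 mm across, 150 mm high. The point is its centre.
- tape_c (a point): Bystander: cardboard tape core lying flat, 96 mm across, 45 mm high. The point is its centre.

How it is judged (in metres and radians):
On the way, in this order (a step that is already met when the one before it is completed fails the run):
1. all the offcuts are off the deck and in the catch tray (x of chip0_c in the frame of tray between -0.09 and 0.09 m and y of chip0_c in the frame of tray between -0.06 and 0.06 m and z of each of chip0_c, chip1_c, chip2_c, chip3_c, chip4_c in the frame of tray below 0.04 m and x of chip1_c in the frame of tray between -0.09 and 0.09 m and y of chip1_c in the frame of tray between -0.06 and 0.06 m and x of chip2_c in the frame of tray between -0.09 and 0.09 m and y of chip2_c in the frame of tray between -0.06 and 0.06 m and x of chip3_c in the frame of tray between -0.09 and 0.09 m and y of chip3_c in the frame of tray between -0.06 and 0.06 m and x of chip4_c in the frame of tray between -0.09 and 0.09 m and y of chip4_c in the frame of tray between -0.06 and 0.06 m), for 0.2 s.
2. every module lies on the deck against the ledge (x of module0_c in the frame of deck between 0.04 and 0.05 m and y of module0_c in the frame of deck between -0.15 and 0.15 m and z of module0_c in the frame of deck between 0.02 and 0.031 m and angle between the x axis of each of module0_c, module1_c, module2_c, module3_c and the x axis of deck, either way round below 0.1 rad and angle between the z axis of each of module0_c, module1_c, module2_c, module3_c and the z axis of deck, either way round below 0.08 rad and angle between each of module0_c, module1_c, module2_c, module3_c's own z axis and vertical below 1 rad and x of module1_c in the frame of deck between 0.04 and 0.05 m and y of module1_c in the frame of deck between -0.15 and 0.15 m and z of module1_c in the frame of deck between 0.02 and 0.031 m and x of module2_c in the frame of deck between 0.04 and 0.05 m and y of module2_c in the frame of deck between -0.15 and 0.15 m and z of module2_c in the frame of deck between 0.02 and 0.031 m and x of module3_c in the frame of deck between 0.04 and 0.05 m and y of module3_c in the frame of deck between -0.15 and 0.15 m and z of module3_c in the frame of deck between 0.02 and 0.031 m), for 0.2 s.
3. the bell plunger is pressed down to its stop (value of joint plunger above 0.0085 m), for 0.05 s.
At the end, for the whole second after the job is handed in: All offcuts in the tray; scraper upright on its mat, centres within 30 mm; each module flat on the deck (4.5 degrees), square to the ledge (5.7 degrees), within 5 mm of touching it, at most 7 mm overhanging an end; plunger pressed, then let go (all of step 1 and all of step 2 and horizontal distance between scraper_c and mat_c below 0.03 m and z of scraper_c in the frame of mat_c below 0.04 m and angle between scraper_c's own z axis and vertical below 0.1 rad and value of joint plunger below 0.003 m).
It fails at once if a bystander is moved more than 40 mm (distance of any of bottle_c, tape_c from where it was at the start of the episode above 0.04 m).
It fails at once if the fingers push an offcut that is still on the deck ((contact force between the fingers and chip0 above 0.5 N and z of chip0_c in the frame of deck above -0.002 m and x of chip0_c in the frame of deck between 0 and 0.15 m and y of chip0_c in the frame of deck between -0.175 and 0.175 m) or (contact force between the fingers and chip1 above 0.5 N and z of chip1_c in the frame of deck above -0.002 m and x of chip1_c in the frame of deck between 0 and 0.15 m and y of chip1_c in the frame of deck between -0.175 and 0.175 m) or (contact force between the fingers and chip2 above 0.5 N and z of chip2_c in the frame of deck above -0.002 m and x of chip2_c in the frame of deck between 0 and 0.15 m and y of chip2_c in the frame of deck between -0.175 and 0.175 m) or (contact force between the fingers and chip3 above 0.5 N and z of chip3_c in the frame of deck above -0.002 m and x of chip3_c in the frame of deck between 0 and 0.15 m and y of chip3_c in the frame of deck between -0.175 and 0.175 m) or (contact force between the fingers and chip4 above 0.5 N and z of chip4_c in the frame of deck above -0.002 m and x of chip4_c in the frame of deck between 0 and 0.15 m and y of chip4_c in the frame of deck between -0.175 and 0.175 m)).
Of module0, module1, module2, module3 only 3 to 4 are there at a start; the rules pass over those that are not, and their reading is None.
Of chip0, chip1, chip2, chip3, chip4 only 3 to 5 are there at a start; the rules pass over those that are not, and their reading is None.
At some moment in a run one of module0, module1, module2, module3 may be knocked a few centimetres aside while the robot is not near it.
Once in a run the grip may slacken for a moment while it holds something.
It also fails if it takes over 210 s, if anything falls off the work surface, if the arm or the gripper's body presses on something with over 40 N, if the wrist force passes 120 N, or if a joint passes its speed limit or range.

### The arm

A 6-joint arm with a two-finger parallel gripper is mounted at the origin on the work surface. World frame = base frame: x ahead of the robot, y to its left, z up, the work surface at z = 0. Lengths are in m, angles in degrees, forces in N, time in s.
With the tool pointing down it reaches from about 0.275 to 0.775 m from the base axis. Payload 14.6 kg.
Tool frame: the origin (TCP) lies midway between the tips of the shut fingers; the grasp point (between the pads) lies 19 mm behind it; z points along the fingers, y is the line along which they close (so a half turn about z gives the same grasp; the last joint's range is limited). The gripper opens to 85 mm and grips with 20 to 120 N. Pads are 22 mm wide; open, the fingers measure 114 mm over their backs; the gripper's body (76 mm by 85 mm) begins 54 mm behind the grasp point. The pads swing forward as they close: fully open they stand 13 mm farther back than shut.
Start: joints at [-77.424, 15.075, -2.767, 72.158, 0, 81.102], TCP at [0.192, -0.489, 0.231] pointing down, gripper open.
Joint ranges: [-151.79, 151.79], [-50.71, 97.33], [-67.44, 78.34], [-121.81, 120.89], [-77.56, 73.72], [-180, 180]. Speed limits (degrees/s): [108.29, 108.29, 147.25, 159.86, 180, 180].

### API

Orientations are given as a 3x3 rotation matrix whose columns are the frame's x, y, z axes.
In Python, from workcell import manip, capture, calibration, job gives the robot as it stands.
- The arm moves only by the tool carry_out, never from a script. Its argument "increments" is a list of rows, each an object of numbers: "grip": the opening, from 0 (shut) to 1 (fully open); "tx", "ty", "tz": the shift along the world's x, y, z in cm; "wx", "wy", "wz": the turn, a rotation vector about the world's x, y, z in degrees. In form: [{"grip": .., "tx": .., "ty": .., "tz": .., "wx": .., "wy": .., "wz": ..}, ...]. A call has exactly 5 rows; each row shifts and turns the commanded pose from where the row before left it; what a row does not reach is not made up. A row lasts 1/12 s, in which the tool goes at most 41.7 mm and 7.16 degrees, less where a joint would pass 70% of its speed; a pose out of reach is approached as far as the arm can. A call with a gripper value outside its range is refused whole. The fingers move at their own pace and stop on an object; "grip_force" is the grip in N (left out, the last holds). Time passes only in rows, so rows that do not move let the fingers close, or fill a call up. It gives the time, the measured TCP pose, the force, the opening and the grip force at its end, in the units of the state.
- manip.sense(): the state, without advancing time (a new reading comes with each control period).
- capture(name): name is "side" or "top"; returns the picture (480x640x3 uint8, red, green, blue); there is no depth.
- calibration(name): a dict with "intrinsics" (3x3 intrinsics, pixels), "R" (3x3) and "t" (3): a world point X has camera coordinates R X + t. Camera axes: x right, y down, z forward; pixel columns grow to the right and rows downward; lengths in m; the calibration is good to about 2 mm. A picture is of the moment at which its call begins. calibration takes no time and is no camera call.
- job.job_done(): hands the job in; it is judged then, once.
The state is a dict: "t": time; "joints": joint angles; "dq": joint speeds; "tau": joint torques, N m; "position": TCP position; "orientation": TCP orientation; "contact_force": force on the tool from outside, world axes, zero at the start; "moment": the same for the moment, N m; "gripper_width": opening from 0.0 (shut) to 1.0 (fully open); "grasp_force": force on a finger pad.
Only numpy, scipy, OpenCV 4.12 (cv2) and the standard library are available. Lean on these libraries where they do the work, as an engineer would, in place of code of your own. Each camera call takes 0.05 s, during which the arm holds its last target. There are 200 camera calls.

## Working session

There is one attempt and no reset: what is moved stays moved. The work goes in short steps, Python scripts to look and compute and a tool call to move; the robot and the scene stay as the last step left them, time stands still between calls to the robot, and variables do not carry over. Pictures are saved under pics/ and viewed, at most 14 in all, crops included, and the job is handed in when it is done.

Besides the shell and the picture viewer there is one more tool, called after ">>>" by a JSON object that holds its "method" and its "body". carry_out: Moves the arm, as the interface text tells. Its arguments: {"type":"object","properties":{"increments":{"type":"array","items":{"type":"object","properties":{"grip":{"type":"number"},"tx":{"type":"number"},"ty":{"type":"number"},"tz":{"type":"number"},"wx":{"type":"number"},"wy":{"type":"number"},"wz":{"type":"number"}}}},"grip_force":{"type":"number"}},"required":["increments"]}

```bash
mkdir -p pics; ls; python3 - <<'E'
from workcell import manip,capture,calibration
import cv2,numpy as np
for n in("side","top"):
    im=capture(n); cv2.imwrite(f"pics/{n}0.png",im[:,:,::-1]); c=calibration(n); print(n,np.round(c["intrinsics"],1).tolist(),np.round(c["R"],3).tolist(),np.round(c["t"],3))
print(manip.sense())
E
```

```text
pics
side [[560.3, 0.0, 314.5], [0.0, 560.3, 241.6], [0.0, 0.0, 1.0]] [[-0.838, -0.545, -0.015], [-0.303, 0.489, -0.818], [0.454, -0.681, -0.575]] [0.481 0.22  0.857]
top [[456.6, 0.0, 321.9], [0.0, 456.6, 234.4], [0.0, 0.0, 1.0]] [[-0.023, -0.999, -0.031], [-0.993, 0.026, -0.118], [0.119, 0.028, -0.993]] [0.032 0.572 0.854]
{'t': 0.1, 'joints': array([-7.74258101e+01,  1.50994286e+01, -2.79942149e+00,  7.21559488e+01,
        3.48383235e-04,  8.11020703e+01]), 'dq': array([-0.00277666,  0.05410726,  0.03685254,  0.09531644,  0.07896959,
       -0.01644737]), 'tau': array([ 3.66579567e-03, -6.38577676e+01,  3.85061574e+01,  1.00028174e-02,
       -1.13046888e-04,  4.03406170e-05]), 'position': array([ 0.19212483, -0.48834729,  0.23084751]), 'orientation': array([[ 9.30595816e-01,  3.66048339e-01, -2.02281959e-04],
       [ 3.66048362e-01, -9.30595359e-01,  9.34806086e-04],
       [ 1.53941562e-04, -9.43971612e-04, -9.99999543e-01]]), 'contact_force': array([-0.25580168, -1.09609949,  0.15807586]), 'moment': array([ 0.01651523,  0.02414925, -0.01397677]), 'grasp_force': 0.0, 'gripper_width': 1.0024417729161041}
```

View pics/top0.png

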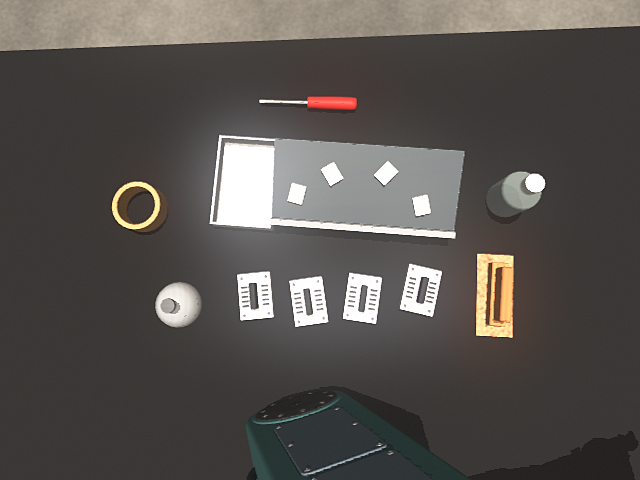

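View pics/side0.png

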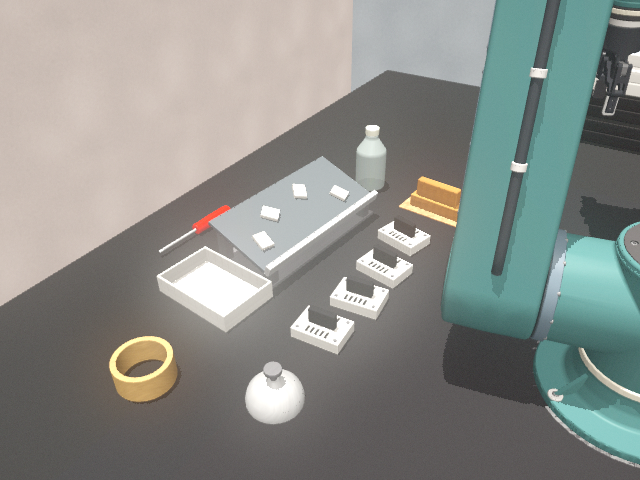

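```bash
python3 - <<'E'
import cv2
im=cv2.imread("pics/top0.png")
cv2.imwrite("pics/c1.png",cv2.resize(im[125:245,205:475],None,fx=2.95,fy=2.95,interpolation=cv2.INTER_CUBIC))
cv2.imwrite("pics/c2.png",cv2.resize(im[240:350,220:530],None,fx=2.55,fy=2.55,interpolation=cv2.INTER_CUBIC))
E
```

```text
(no output)
```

View pics/c1.png

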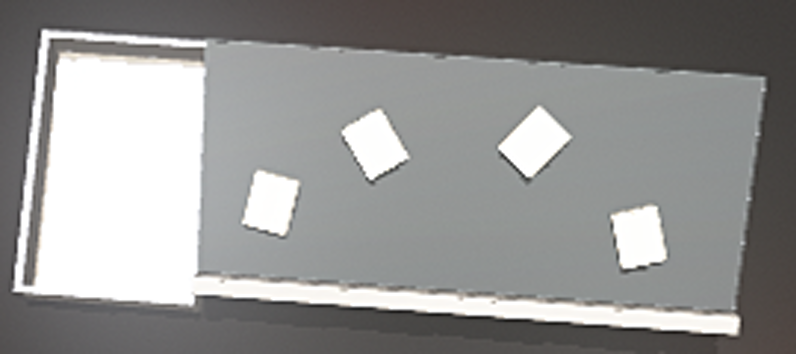

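View pics/c2.png

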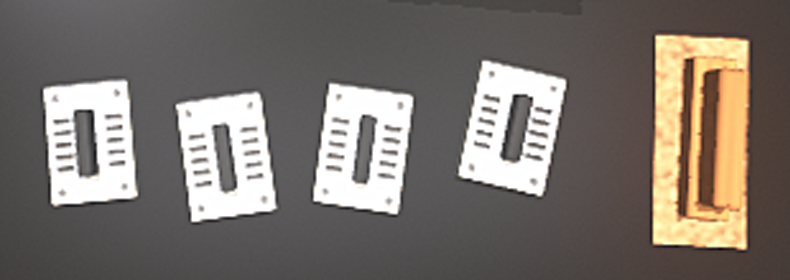

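```bash
cat > h.py <<'E'
import numpy as np
from scipy.optimize import least_squares
from workcell import manip,capture,calibration,job
def cam(n):
    c=calibration(n); return [np.array(c[k],float) for k in("intrinsics","R","t")]
def proj(n,X):
    K,R,t=cam(n); p=(K@(R@np.atleast_2d(X).T+t[:,None])).T; return p[:,:2]/p[:,2:]
def unproj(n,uv,z):
    K,R,t=cam(n); d=R.T@np.linalg.inv(K)@np.array([*uv,1.]); C=-R.T@t
    return C+d*(z-C[2])/d[2]
def Rz(a): return np.array([[np.cos(a),-np.sin(a),0],[np.sin(a),np.cos(a),0],[0,0,1]])
def fit(n,P,uv,z0,B=np.eye(3)):  # x,y,yaw of object; model points P in frame B, origin height z0
    P=np.array(P,float);uv=np.array(uv,float)
    x0=unproj(n,uv.mean(0),z0)
    f=lambda q:(proj(n,(Rz(q[2])@B@P.T).T+[q[0],q[1],z0])-uv).ravel()
    s=min((least_squares(f,[x0[0],x0[1],a]) for a in(0,.3,-.3)),key=lambda s:s.cost)
    return s.x, np.sqrt(np.mean(s.fun**2))
s,c=np.sin(np.radians(20)),np.cos(np.radians(20))
TILT=np.array([[c,0,-s],[0,1,0],[s,0,c]])
E
python3 - <<'E'
from h import *
np.set_printoptions(precision=4,suppress=True)
a=lambda p:np.array(p)/2.95+[205,125]; b=lambda p:np.array(p)/2.55+[220,240]
q,r=fit("top",[[.15,.175,0],[.15,-.175,0],[0,.175,.014],[0,-.175,.014]],a([(205,41),(766,77),(197,276),(740,315)]),.05,TILT)
print("deck",q[:2],np.degrees(q[2]),r)
Rd=Rz(q[2])@TILT;o=np.array([q[0],q[1],.05])
print(Rd)
C=-cam("top")[1].T@cam("top")[2]
for p in[(271,203),(375,144),(535,142),(638,237)]:
    X=unproj("top",a(p),.08);n=Rd[:,2];d=X-C;X=C+d*((o+.008*n-C)@n)/(d@n);print("chip",Rd.T@(X-o))
P=[[.045,.032,.022],[.045,-.032,.022],[-.045,-.032,.022],[-.045,.032,.022]]
for m in[[(43,89),(127,80),(137,197),(53,207)],[(176,103),(259,92),(276,209),(192,222)],[(330,83),(413,97),(398,214),(314,201)],[(483,59),(567,78),(543,196),(459,178)]]:
    q,r=fit("top",P,b(m),0.);print("mod",q[:2],np.degrees(q[2]),r)
q,r=fit("top",[[.08,.035,0],[.08,-.035,0],[-.08,-.035,0],[-.08,.035,0]],b([(655,36),(748,39),(746,249),(653,245)]),.003);print("mat",q[:2],np.degrees(q[2]),r)
q,r=fit("top",[[.06,.016,.028],[-.06,.016,.028],[.05,.011,.068],[-.05,.011,.068]],b([(688,57),(684,216),(704,70),(702,210)]),.003);print("scr",q[:2],np.degrees(q[2]),r)
f=lambda X:np.r_[proj("top",X)[0]-[169,306],proj("side",X)[0]-[272,368]]
print("bell",least_squares(f,[.3,.3,.07]).x, unproj("top",(169,306),.068))
print("bottle",unproj("top",(535,183),.15),"tape",unproj("top",(137,206),.045))
E
```

```text
deck [ 0.5883 -0.0602] -5.610889654647172 0.7124807488316677
[[ 0.9352  0.0978 -0.3404]
 [-0.0919  0.9952  0.0334]
 [ 0.342   0.      0.9397]]
chip [0.0509 0.1277 0.008 ]
chip [0.0926 0.064  0.008 ]
chip [ 0.1004 -0.0356  0.008 ]
chip [ 0.0452 -0.1055  0.008 ]
mod [0.4563 0.1514] 4.799533676908595 0.21918884961396348
mod [0.444  0.0476] 6.919571011749303 0.14954355839633124
mod [ 0.4475 -0.0574] -9.771981980937385 0.2333679149018229
mod [ 0.4608 -0.1708] -14.010119834429464 0.3064772194585419
mat [ 0.447 -0.317] -4.2201697244432195 0.25836559453576324
scr [ 0.4495 -0.3097] -5.0193856114143065 1.2817352338045922
bell [0.4444 0.3073 0.064 ] [0.4421 0.3043 0.068 ]
bottle [ 0.6366 -0.3469  0.15  ] tape [0.6368 0.3795 0.045 ]
```

>>> {"method": "carry_out", "body": {"increments": [{"tx": 3,"ty": 2.2,"wz": -5.3,"grip": 1},{"tx": 3,"ty": 2.2,"wz": -5.3,"grip": 1},{"tx": 3,"ty": 2.2,"wz": -5.3,"grip": 1},{"tx": 3,"ty": 2.2,"wz": -5.3,"grip": 1},{"tx": 3,"ty": 2.2,"wz": -5.3,"grip": 1}]}}

```text
invalid input
```

>>> {"method": "carry_out", "body": {"increments": [{"tx": 2.1,"ty": 1.4,"tz": -2,"grip": 1},{"tx": 2.1,"ty": 1.4,"tz": -2,"grip": 1},{"tx": 2.1,"ty": 1.4,"tz": -2,"grip": 1},{"tx": 2.1,"ty": 1.4,"tz": -2,"grip": 1},{"tx": 2.1,"ty": 1.4,"tz": -2,"grip": 1}]}}

```text
invalid input
```

>>> {"method": "carry_out", "body": {"increments": [{"grip": 1,"tx": 3,"ty": 2.2,"tz": 0,"wx": 0,"wy": 0,"wz": -5.3},{"grip": 1,"tx": 3,"ty": 2.2,"tz": 0,"wx": 0,"wy": 0,"wz": -5.3},{"grip": 1,"tx": 3,"ty": 2.2,"tz": 0,"wx": 0,"wy": 0,"wz": -5.3},{"grip": 1,"tx": 3,"ty": 2.2,"tz": 0,"wx": 0,"wy": 0,"wz": -5.3},{"grip": 1,"tx": 3,"ty": 2.2,"tz": 0,"wx": 0,"wy": 0,"wz": -5.3}]}}

```text
t: 0.52
position: [0.3432, -0.3772, 0.2311]
orientation: [[0.996, -0.093, -0.0], [-0.093, -0.996, 0.0], [-0.0, -0.0, -1.0]]
contact_force: [0.4, -0.7, -0.6]
gripper_width: 1.003
grasp_force: 0.0
```

>>> {"method": "carry_out", "body": {"increments": [{"grip": 1,"tx": 2.1,"ty": 1.4,"tz": -2,"wx": 0,"wy": 0,"wz": 0},{"grip": 1,"tx": 2.1,"ty": 1.4,"tz": -2,"wx": 0,"wy": 0,"wz": 0},{"grip": 1,"tx": 2.1,"ty": 1.4,"tz": -2,"wx": 0,"wy": 0,"wz": 0},{"grip": 1,"tx": 2.1,"ty": 1.4,"tz": -2,"wx": 0,"wy": 0,"wz": 0},{"grip": 1,"tx": 2.1,"ty": 1.4,"tz": -2,"wx": 0,"wy": 0,"wz": 0}]}}

```text
t: 0.93
position: [0.448, -0.3075, 0.1302]
orientation: [[0.996, -0.088, -0.0], [-0.088, -0.996, 0.0], [-0.0, -0.0, -1.0]]
contact_force: [0.2, -1.2, 0.3]
gripper_width: 1.003
grasp_force: 0.0
```

>>> {"method": "carry_out", "body": {"increments": [{"grip": 1,"tx": 0,"ty": 0,"tz": -3,"wx": 0,"wy": 0,"wz": 0},{"grip": 1,"tx": 0,"ty": 0,"tz": -3,"wx": 0,"wy": 0,"wz": 0},{"grip": 1,"tx": 0,"ty": 0,"tz": -2,"wx": 0,"wy": 0,"wz": 0},{"grip": 1,"tx": 0,"ty": 0,"tz": -1.2,"wx": 0,"wy": 0,"wz": 0},{"grip": 0.1,"tx": 0,"ty": 0,"tz": 0,"wx": 0,"wy": 0,"wz": 0}], "grip_force": 60}}

```text
t: 1.35
position: [0.4459, -0.3073, 0.0367]
orientation: [[0.996, -0.087, -0.003], [-0.087, -0.996, 0.003], [-0.004, -0.003, -1.0]]
contact_force: [-0.4, 0.0, 0.0]
gripper_width: 0.884
grasp_force: 0.0
```

>>> {"method": "carry_out", "body": {"increments": [{"grip": 0.1,"tx": 0,"ty": 0,"tz": 0,"wx": 0,"wy": 0,"wz": 0},{"grip": 0.1,"tx": 0,"ty": 0,"tz": 0,"wx": 0,"wy": 0,"wz": 0},{"grip": 0.1,"tx": 0,"ty": 0,"tz": 0,"wx": 0,"wy": 0,"wz": 0},{"grip": 0.1,"tx": 0,"ty": 0,"tz": 0,"wx": 0,"wy": 0,"wz": 0},{"grip": 0.1,"tx": 0,"ty": 0,"tz": 0,"wx": 0,"wy": 0,"wz": 0}]}}

```text
t: 1.77
position: [0.4476, -0.309, 0.0402]
orientation: [[0.996, -0.088, 0.001], [-0.088, -0.996, -0.001], [0.001, 0.001, -1.0]]
contact_force: [-0.2, 1.5, 7.5]
gripper_width: 0.25
grasp_force: 58.5
```

>>> {"method": "carry_out", "body": {"increments": [{"grip": 0.1,"tx": 0,"ty": 0,"tz": 3,"wx": 0,"wy": 0,"wz": 0},{"grip": 0.1,"tx": 0,"ty": 0,"tz": 4,"wx": 0,"wy": 0,"wz": 0},{"grip": 0.1,"tx": 0,"ty": 0,"tz": 4,"wx": 0,"wy": 0,"wz": 0},{"grip": 0.1,"tx": 0,"ty": 3,"tz": 1.6,"wx": 0,"wy": 0,"wz": -0.6},{"grip": 0.1,"tx": 0,"ty": 3,"tz": 0,"wx": 0,"wy": 0,"wz": 0}]}}

```text
t: 2.18
position: [0.4486, -0.2499, 0.1694]
orientation: [[0.995, -0.101, 0.005], [-0.101, -0.995, -0.004], [0.006, 0.004, -1.0]]
contact_force: [0.4, 0.4, -1.0]
gripper_width: 0.245
grasp_force: 59.5
```

>>> {"method": "carry_out", "body": {"increments": [{"grip": 0.1,"tx": 0.8,"ty": 3,"tz": 0,"wx": 0,"wy": 0,"wz": 0},{"grip": 0.1,"tx": 3.7,"ty": 0.1,"tz": 0,"wx": -0.5,"wy": -5,"wz": 0},{"grip": 0.1,"tx": 3.7,"ty": 0,"tz": 0,"wx": -0.5,"wy": -5,"wz": 0},{"grip": 0.1,"tx": 3.7,"ty": 0,"tz": 0,"wx": -0.5,"wy": -5,"wz": 0},{"grip": 0.1,"tx": 3.7,"ty": 0,"tz": 0,"wx": -0.5,"wy": -5,"wz": 0}]}}

```text
t: 2.6
position: [0.605, -0.2172, 0.1665]
orientation: [[0.933, -0.097, 0.347], [-0.091, -0.995, -0.035], [0.349, 0.001, -0.937]]
contact_force: [0.9, -1.2, -2.4]
gripper_width: 0.246
grasp_force: 59.5
```

```bash
cat >> h.py <<'E'
o=np.array([.5883,-.0602,.05]); Rd=Rz(np.radians(-5.61))@TILT
def rep(tp=None):
    from scipy.spatial.transform import Rotation as Q
    S=manip.sense(); p,R=S["position"],S["orientation"]
    Rt=np.c_[Rd[:,0],-Rd[:,1],-Rd[:,2]]
    np.set_printoptions(precision=2,suppress=True)
    print("t",S["t"],"deck mm",1e3*Rd.T@(p-o),"rotvec->deck",np.degrees(Q.from_matrix(Rt@R.T).as_rotvec()),"grip",S["gripper_width"],S["grasp_force"],"F",S["contact_force"])
    if tp is not None: print("delta cm",100*(o+Rd@np.array(tp)-p))
def snap(n,f,box=None,k=1):
    import cv2
    im=capture(n)[:,:,::-1]
    if box: im=im[box[1]:box[3],box[0]:box[2]]
    cv2.imwrite("pics/"+f,cv2.resize(im,None,fx=k,fy=k,interpolation=cv2.INTER_CUBIC))
E
python3 - <<'E'
from h import *
rep([.066,-.155,.042]); snap("side","s1.png",(200,100,480,310),2.8)
E
```

```text
t 2.6 deck mm [  69.94 -154.62   98.57] rotvec->deck [ 0.08  0.4  -0.02] grip 0.24628871863215934 59.50041174888611 F [ 0.91 -1.2  -2.4 ]
delta cm [ 1.55 -0.19 -5.45]
```

View pics/s1.png

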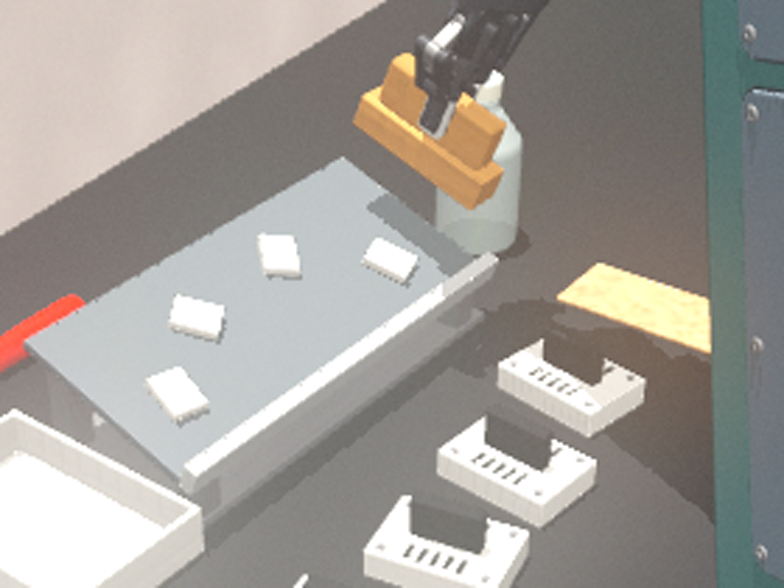

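>>> {"method": "carry_out", "body": {"increments": [{"grip": 0.1,"tx": 0.4,"ty": -0.05,"tz": -1.4,"wx": 0,"wy": 0.4,"wz": 0},{"grip": 0.1,"tx": 0.4,"ty": -0.05,"tz": -1.5,"wx": 0,"wy": 0,"wz": 0},{"grip": 0.1,"tx": 0.4,"ty": -0.05,"tz": -1.5,"wx": 0,"wy": 0,"wz": 0},{"grip": 0.1,"tx": 0.3,"ty": -0.04,"tz": -0.9,"wx": 0,"wy": 0,"wz": 0},{"grip": 0.1,"tx": 0,"ty": 0,"tz": 0,"wx": 0,"wy": 0,"wz": 0}]}}

```text
t: 3.07
position: [0.617, -0.2191, 0.1096]
orientation: [[0.938, -0.098, 0.331], [-0.093, -0.995, -0.033], [0.333, -0.0, -0.943]]
contact_force: [-1.3, -0.3, -2.8]
gripper_width: 0.249
grasp_force: 59.5
```

>>> {"method": "carry_out", "body": {"increments": [{"grip": 0.1,"tx": 0.07,"ty": 0,"tz": -0.19,"wx": 0,"wy": 0,"wz": 0},{"grip": 0.1,"tx": 0,"ty": 0,"tz": 0,"wx": 0,"wy": 0,"wz": 0},{"grip": 0.1,"tx": 0.07,"ty": 0,"tz": -0.19,"wx": 0,"wy": 0,"wz": 0},{"grip": 0.1,"tx": 0,"ty": 0,"tz": 0,"wx": 0,"wy": 0,"wz": 0},{"grip": 0.1,"tx": 0,"ty": 0,"tz": 0,"wx": 0,"wy": 0,"wz": 0}]}}

```text
t: 3.48
position: [0.6196, -0.2195, 0.1089]
orientation: [[0.937, -0.098, 0.336], [-0.092, -0.995, -0.035], [0.338, 0.001, -0.941]]
contact_force: [-0.4, -0.2, -1.7]
gripper_width: 0.246
grasp_force: 59.5
```

```bash
python3 -c "
from h import *
rep([.066,-.155,.037])"
```

```text
t 3.4833 deck mm [  64.1  -155.52   39.36] rotvec->deck [ 0.06 -0.28  0.02] grip 0.24619495349090673 59.51521575450897 F [-0.36 -0.24 -1.7 ]
delta cm [ 0.26  0.03 -0.16]
```

>>> {"method": "carry_out", "body": {"increments": [{"grip": 0.1,"tx": 0.12,"ty": 0,"tz": -0.1,"wx": 0,"wy": -0.3,"wz": 0},{"grip": 0.1,"tx": 0.07,"ty": 0,"tz": -0.1,"wx": 0,"wy": 0,"wz": 0},{"grip": 0.1,"tx": 0,"ty": 0,"tz": 0,"wx": 0,"wy": 0,"wz": 0},{"grip": 0.1,"tx": 0,"ty": 0,"tz": 0,"wx": 0,"wy": 0,"wz": 0},{"grip": 0.1,"tx": 0,"ty": 0,"tz": 0,"wx": 0,"wy": 0,"wz": 0}]}}

```text
t: 3.9
position: [0.6213, -0.2195, 0.1073]
orientation: [[0.935, -0.098, 0.341], [-0.092, -0.995, -0.035], [0.343, 0.001, -0.939]]
contact_force: [-10.7, 2.3, 10.9]
gripper_width: 0.248
grasp_force: 61.6
```

```bash
python3 -c "
from h import *
rep([.066,-.155,.036])"
```

```text
t 3.9 deck mm [  65.07 -155.31   37.31] rotvec->deck [0.07 0.03 0.04] grip 0.24772820820503483 61.6113817691803 F [-10.74   2.31  10.92]
delta cm [ 0.13  0.02 -0.09]
```

>>> {"method": "carry_out", "body": {"increments": [{"grip": 0.1,"tx": 0.15,"ty": 1.69,"tz": 0.04,"wx": 0,"wy": 0,"wz": 0},{"grip": 0.1,"tx": 0.166,"ty": 1.69,"tz": 0,"wx": 0,"wy": 0,"wz": 0},{"grip": 0.1,"tx": 0.166,"ty": 1.69,"tz": 0,"wx": 0,"wy": 0,"wz": 0},{"grip": 0.1,"tx": 0.166,"ty": 1.69,"tz": 0,"wx": 0,"wy": 0,"wz": 0},{"grip": 0.1,"tx": 0.166,"ty": 1.69,"tz": 0,"wx": 0,"wy": 0,"wz": 0}]}}

```text
t: 4.32
position: [0.63, -0.1346, 0.1074]
orientation: [[0.935, -0.099, 0.341], [-0.092, -0.995, -0.035], [0.343, 0.001, -0.939]]
contact_force: [-1.3, -1.5, 0.1]
gripper_width: 0.246
grasp_force: 59.8
```

```bash
python3 -c "
from h import *
rep([.066,.18,.037])"
```

```text
t 4.3167 deck mm [ 65.41 -69.96  37.24] rotvec->deck [0.08 0.06 0.05] grip 0.2459167933007916 59.83075976371765 F [-1.31 -1.5   0.12]
delta cm [ 2.51 24.87 -0.  ]
```

>>> {"method": "carry_out", "body": {"increments": [{"grip": 0.1,"tx": 0.166,"ty": 1.69,"tz": -0.03,"wx": 0,"wy": 0,"wz": 0},{"grip": 0.1,"tx": 0.166,"ty": 1.69,"tz": 0,"wx": 0,"wy": 0,"wz": 0},{"grip": 0.1,"tx": 0.166,"ty": 1.69,"tz": 0,"wx": 0,"wy": 0,"wz": 0},{"grip": 0.1,"tx": 0.166,"ty": 1.69,"tz": 0,"wx": 0,"wy": 0,"wz": 0},{"grip": 0.1,"tx": 0.166,"ty": 1.69,"tz": 0,"wx": 0,"wy": 0,"wz": 0}]}}

```text
t: 4.73
position: [0.6383, -0.0501, 0.1072]
orientation: [[0.935, -0.099, 0.341], [-0.092, -0.995, -0.035], [0.343, 0.001, -0.939]]
contact_force: [-1.1, -2.1, 1.3]
gripper_width: 0.25
grasp_force: 60.0
```

>>> {"method": "carry_out", "body": {"increments": [{"grip": 0.1,"tx": 0.166,"ty": 1.69,"tz": 0,"wx": 0,"wy": 0,"wz": 0},{"grip": 0.1,"tx": 0.166,"ty": 1.69,"tz": 0,"wx": 0,"wy": 0,"wz": 0},{"grip": 0.1,"tx": 0.166,"ty": 1.69,"tz": 0,"wx": 0,"wy": 0,"wz": 0},{"grip": 0.1,"tx": 0.166,"ty": 1.69,"tz": 0,"wx": 0,"wy": 0,"wz": 0},{"grip": 0.1,"tx": 0,"ty": 0,"tz": 0,"wx": 0,"wy": 0,"wz": 0}]}}

```text
t: 5.15
position: [0.6449, 0.0195, 0.107]
orientation: [[0.935, -0.094, 0.341], [-0.088, -0.996, -0.033], [0.343, 0.001, -0.939]]
contact_force: [-2.5, 2.7, 4.5]
gripper_width: 0.247
grasp_force: 60.3
```

```bash
python3 -c "
from h import *
rep([.066,.18,.037]); snap('side','s2.png',(130,100,430,325),2.6)"
```

```text
t 5.15 deck mm [65.11 84.84 36.96] rotvec->deck [ 0.04  0.05 -0.22] grip 0.24698517796985753 60.32724916934967 F [-2.49  2.74  4.48]
delta cm [1.01 9.46 0.03]
```

View pics/s2.png

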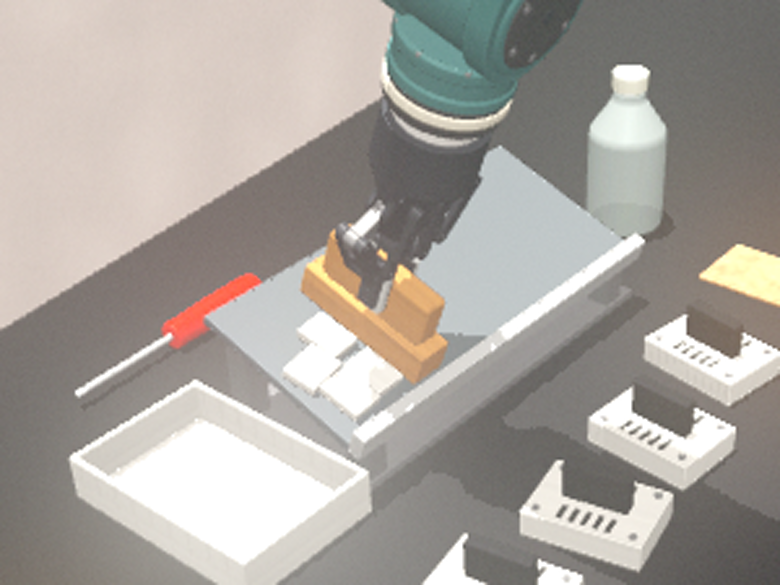

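>>> {"method": "carry_out", "body": {"increments": [{"grip": 0.1,"tx": 0.166,"ty": 1.69,"tz": 0,"wx": 0,"wy": 0,"wz": 0},{"grip": 0.1,"tx": 0.166,"ty": 1.69,"tz": 0,"wx": 0,"wy": 0,"wz": 0},{"grip": 0.1,"tx": 0.166,"ty": 1.69,"tz": 0,"wx": 0,"wy": 0,"wz": 0},{"grip": 0.1,"tx": 0.166,"ty": 1.69,"tz": 0,"wx": 0,"wy": 0,"wz": 0},{"grip": 0.1,"tx": 0.166,"ty": 1.69,"tz": 0,"wx": 0,"wy": 0,"wz": 0}]}}

```text
t: 5.62
position: [0.6511, 0.0603, 0.1079]
orientation: [[0.939, -0.032, 0.344], [-0.03, -1.0, -0.01], [0.344, -0.001, -0.939]]
contact_force: [-10.8, -13.9, 18.3]
gripper_width: 0.249
grasp_force: 62.7
```

>>> {"method": "carry_out", "body": {"increments": [{"grip": 0.1,"tx": 0.166,"ty": 1.69,"tz": 0,"wx": 0,"wy": 0,"wz": 0},{"grip": 0.1,"tx": 0.1,"ty": 1,"tz": 0.1,"wx": 0,"wy": 0,"wz": 0},{"grip": 0.1,"tx": 0,"ty": 0,"tz": 0,"wx": 0,"wy": 0,"wz": 0},{"grip": 0.1,"tx": 0,"ty": 0,"tz": 0,"wx": 0,"wy": 0,"wz": 0},{"grip": 0.1,"tx": 0,"ty": 0,"tz": 0,"wx": 0,"wy": 0,"wz": 0}]}}

```text
t: 6.03
position: [0.6536, 0.0768, 0.1085]
orientation: [[0.939, -0.007, 0.344], [-0.009, -1.0, 0.005], [0.344, -0.007, -0.939]]
contact_force: [-3.8, 2.0, 11.0]
gripper_width: 0.249
grasp_force: 61.3
```

```bash
python3 -c "
from h import *
rep([.066,.18,.037]); snap('side','s3.png',(130,140,430,365),2.6)"
```

```text
t 6.0333 deck mm [ 68.53 142.74  37.3 ] rotvec->deck [-0.42  0.12 -5.23] grip 0.24906601736543013 61.28037929534912 F [-3.8   2.   10.97]
delta cm [ 0.14  3.73 -0.11]
```

View pics/s3.png

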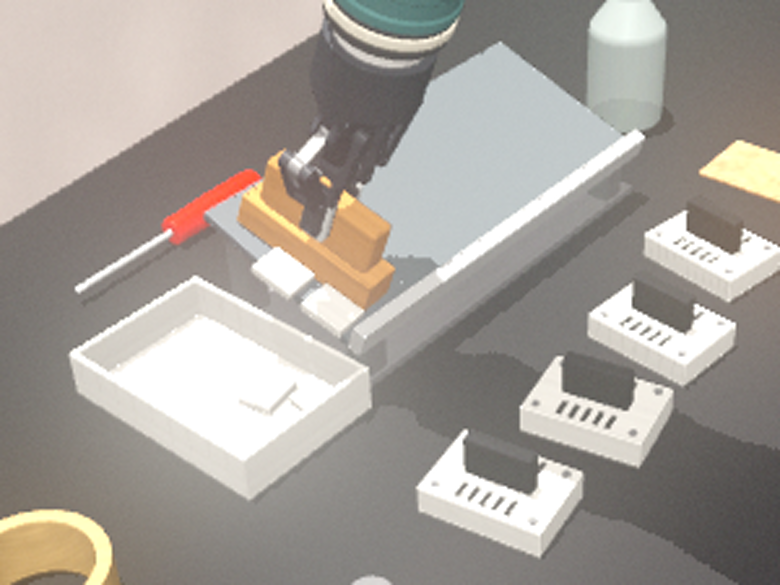

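```bash
python3 -c "
from h import *
S=manip.sense();print(S['joints'],S['tau'],S['position'])"
```

```text
[ -0.58936458  19.33053499 -21.04397649  29.52617659   0.47544197
 179.94802349] [-1.58211820e+00 -6.26630330e+01  3.48794246e+01 -4.27476123e+00
 -4.50113369e-01  5.09992428e-02] [0.6536768  0.07684929 0.10851967]
```

>>> {"method": "carry_out", "body": {"increments": [{"grip": 0.1,"tx": 0,"ty": 1.2,"tz": 0.03,"wx": -0.6,"wy": 0.1,"wz": 1.4},{"grip": 0.1,"tx": 0.05,"ty": 1.2,"tz": 0,"wx": -0.6,"wy": 0.05,"wz": 1.4},{"grip": 0.1,"tx": 0.05,"ty": 1.2,"tz": 0,"wx": -0.5,"wy": 0.05,"wz": 1.4},{"grip": 0.1,"tx": 0.05,"ty": 1.2,"tz": 0,"wx": -0.5,"wy": 0.05,"wz": 1.4},{"grip": 0.1,"tx": 0.05,"ty": 1,"tz": 0,"wx": -0.5,"wy": 0.05,"wz": 1.4}]}}

```text
t: 6.5
position: [0.6549, 0.1369, 0.1076]
orientation: [[0.934, 0.119, 0.336], [0.126, -0.992, 0.002], [0.334, 0.041, -0.942]]
contact_force: [0.0, 0.4, -1.4]
gripper_width: 0.248
grasp_force: 59.5
```

>>> {"method": "carry_out", "body": {"increments": [{"grip": 0.1,"tx": 0.05,"ty": 0.5,"tz": 0,"wx": 0,"wy": 0,"wz": 0.5},{"grip": 0.1,"tx": 0,"ty": 0,"tz": 0,"wx": 0,"wy": 0,"wz": 0},{"grip": 0.1,"tx": 0,"ty": 0,"tz": 0,"wx": 0,"wy": 0,"wz": 0},{"grip": 0.1,"tx": 0,"ty": 0,"tz": 0,"wx": 0,"wy": 0,"wz": 0},{"grip": 0.1,"tx": 0,"ty": 0,"tz": 0,"wx": 0,"wy": 0,"wz": 0}]}}

```text
t: 6.92
position: [0.6556, 0.1398, 0.1079]
orientation: [[0.933, 0.124, 0.337], [0.13, -0.991, 0.004], [0.334, 0.04, -0.942]]
contact_force: [-0.0, -0.6, -1.8]
gripper_width: 0.247
grasp_force: 59.5
```

```bash
python3 -c "
from h import *
rep([.066,.18,.037]); snap('side','s4.png',(130,140,430,365),2.6);print(manip.sense()['joints'])"
```

```text
t 6.9167 deck mm [ 64.33 205.65  38.17] rotvec->deck [  2.31  -0.42 -12.74] grip 0.24734122889032317 59.51588988304138 F [-0.02 -0.62 -1.82]
delta cm [-0.05 -2.57 -0.05]
[  5.82  20.75 -18.64  31.    -1.72 177.99]
```

View pics/s4.png

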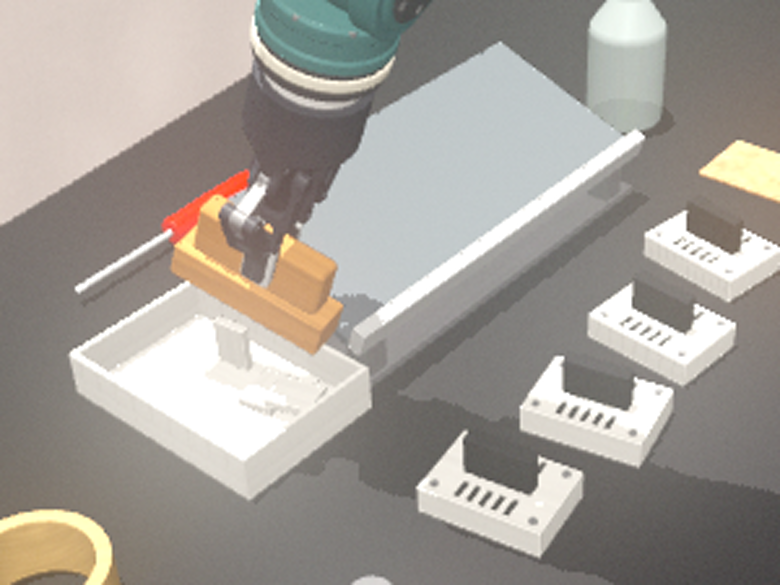

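```bash
cat >> h.py <<'E'
def down(yaw,pos=None,flip=False):
    from scipy.spatial.transform import Rotation as Q
    S=manip.sense(); a=np.radians(yaw+180*flip)
    Rt=Rz(a)@np.diag([1,-1,-1.]); np.set_printoptions(precision=3,suppress=True)
    print("rotvec->down",np.degrees(Q.from_matrix(Rt@S["orientation"].T).as_rotvec()),"pos",S["position"],"" if pos is None else 100*(np.array(pos)-S["position"]))
E
python3 -c "
from h import *
down(-4.5,(.445,-.316,.17))"
```

```text
rotvec->down [  1.826  19.634 -11.909] pos [0.656 0.14  0.108] [-21.056 -45.581   6.213]
```

>>> {"method": "carry_out", "body": {"increments": [{"grip": 0.1,"tx": 0,"ty": 0,"tz": 3,"wx": 0,"wy": 0,"wz": 0},{"grip": 0.1,"tx": 0,"ty": 0,"tz": 3.2,"wx": 0,"wy": 0,"wz": 0},{"grip": 0.1,"tx": -1.5,"ty": -3.5,"tz": 0,"wx": 0.37,"wy": 3.93,"wz": -2.38},{"grip": 0.1,"tx": -1.7,"ty": -3.5,"tz": 0,"wx": 0.37,"wy": 3.93,"wz": -2.38},{"grip": 0.1,"tx": -1.7,"ty": -3.5,"tz": 0,"wx": 0.37,"wy": 3.93,"wz": -2.38}]}}

```text
t: 7.38
position: [0.6058, 0.0343, 0.1711]
orientation: [[0.991, 0.004, 0.136], [0.005, -1.0, -0.006], [0.136, 0.007, -0.991]]
contact_force: [1.2, -0.7, -1.9]
gripper_width: 0.244
grasp_force: 59.5
```

>>> {"method": "carry_out", "body": {"increments": [{"grip": 0.1,"tx": -1.7,"ty": -3.5,"tz": 0,"wx": 0.37,"wy": 3.93,"wz": -2.38},{"grip": 0.1,"tx": -1.7,"ty": -3.5,"tz": 0,"wx": 0.37,"wy": 3.93,"wz": -2.38},{"grip": 0.1,"tx": -1.7,"ty": -3.5,"tz": 0,"wx": 0,"wy": 0,"wz": 0},{"grip": 0.1,"tx": -1.7,"ty": -3.5,"tz": 0,"wx": 0,"wy": 0,"wz": 0},{"grip": 0.1,"tx": -1.7,"ty": -3.5,"tz": 0,"wx": 0,"wy": 0,"wz": 0}]}}

```text
t: 7.8
position: [0.5207, -0.1416, 0.1698]
orientation: [[0.997, -0.078, -0.0], [-0.078, -0.997, 0.001], [-0.0, -0.001, -1.0]]
contact_force: [1.7, -0.8, -1.0]
gripper_width: 0.248
grasp_force: 59.6
```

>>> {"method": "carry_out", "body": {"increments": [{"grip": 0.1,"tx": -1.7,"ty": -3.5,"tz": 0,"wx": 0,"wy": 0,"wz": 0},{"grip": 0.1,"tx": -1.7,"ty": -3.5,"tz": 0,"wx": 0,"wy": 0,"wz": 0},{"grip": 0.1,"tx": -1.7,"ty": -3.5,"tz": 0,"wx": 0,"wy": 0,"wz": 0},{"grip": 0.1,"tx": -1.7,"ty": -3.5,"tz": 0,"wx": 0,"wy": 0,"wz": 0},{"grip": 0.1,"tx": -0.8,"ty": -3.5,"tz": 0,"wx": 0,"wy": 0,"wz": 0}]}}

```text
t: 8.22
position: [0.4434, -0.3165, 0.1702]
orientation: [[0.997, -0.079, -0.0], [-0.079, -0.997, 0.0], [-0.0, -0.0, -1.0]]
contact_force: [1.1, -0.9, -1.9]
gripper_width: 0.252
grasp_force: 59.6
```

```bash
python3 -c "
from h import *
down(-4.5,(.445,-.316,.043));print(manip.sense()['gripper_width'],manip.sense()['contact_force']); snap('top','t4.png',(205,115,545,350),2.35)"
```

```text
rotvec->down [-0.022 -0.007  0.024] pos [ 0.443 -0.316  0.17 ] [  0.157   0.049 -12.725]
0.25233595919196306 [ 1.141 -0.925 -1.876]
```

View pics/t4.png

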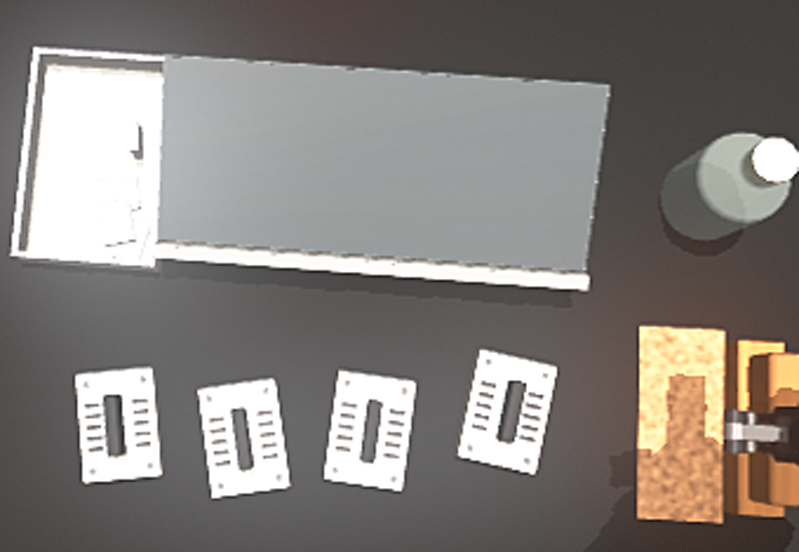

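>>> {"method": "carry_out", "body": {"increments": [{"grip": 0.1,"tx": 0,"ty": 0,"tz": -3.5,"wx": 0,"wy": 0,"wz": 0},{"grip": 0.1,"tx": 0.1,"ty": 0,"tz": -4,"wx": 0,"wy": 0,"wz": 0},{"grip": 0.1,"tx": 0.05,"ty": 0,"tz": -3.5,"wx": 0,"wy": 0,"wz": 0},{"grip": 0.1,"tx": 0,"ty": 0,"tz": -1.5,"wx": 0,"wy": 0,"wz": 0},{"grip": 0.1,"tx": 0,"ty": 0,"tz": -0.4,"wx": 0,"wy": 0,"wz": 0}]}}

```text
t: 8.68
position: [0.4454, -0.3136, 0.0394]
orientation: [[0.997, -0.078, -0.003], [-0.078, -0.997, 0.003], [-0.003, -0.003, -1.0]]
contact_force: [-19.3, 15.9, 59.2]
gripper_width: 0.249
grasp_force: 69.7
```

>>> {"method": "carry_out", "body": {"increments": [{"grip": 0.1,"tx": 0,"ty": 0,"tz": 0,"wx": 0,"wy": 0,"wz": 0},{"grip": 0.9,"tx": 0,"ty": 0,"tz": 0,"wx": 0,"wy": 0,"wz": 0},{"grip": 0.9,"tx": 0,"ty": 0,"tz": 0,"wx": 0,"wy": 0,"wz": 0},{"grip": 0.9,"tx": 0,"ty": 0,"tz": 0,"wx": 0,"wy": 0,"wz": 0},{"grip": 0.9,"tx": 0,"ty": 0,"tz": 0,"wx": 0,"wy": 0,"wz": 0}]}}

```text
t: 9.1
position: [0.4472, -0.315, 0.0411]
orientation: [[0.997, -0.078, 0.0], [-0.078, -0.997, 0.0], [0.0, -0.0, -1.0]]
contact_force: [0.8, -0.2, -0.2]
gripper_width: 0.803
grasp_force: 0.0
```

>>> {"method": "carry_out", "body": {"increments": [{"grip": 0.9,"tx": 0,"ty": 0,"tz": 4,"wx": 0,"wy": 0,"wz": 0},{"grip": 0.9,"tx": 0,"ty": 0,"tz": 4,"wx": 0,"wy": 0,"wz": 7.1},{"grip": 0.9,"tx": 0,"ty": 0,"tz": 2,"wx": 0,"wy": 0,"wz": 7.1},{"grip": 0.5,"tx": 0,"ty": 1,"tz": 0,"wx": 0,"wy": 0,"wz": 7.1},{"grip": 0.5,"tx": 0,"ty": 1,"tz": 0,"wx": 0,"wy": 0,"wz": 7.1}]}}

```text
t: 9.52
position: [0.4478, -0.2954, 0.1425]
orientation: [[0.912, 0.411, 0.002], [0.411, -0.912, -0.002], [0.001, 0.002, -1.0]]
contact_force: [0.1, -0.1, -0.3]
gripper_width: 0.637
grasp_force: 0.0
```

>>> {"method": "carry_out", "body": {"increments": [{"grip": 0.5,"tx": 0,"ty": 1,"tz": 0,"wx": 0,"wy": 0,"wz": 7.1},{"grip": 0.5,"tx": 0,"ty": 1,"tz": 0,"wx": 0,"wy": 0,"wz": 7.1},{"grip": 0.5,"tx": 0,"ty": 1,"tz": 0,"wx": 0,"wy": 0,"wz": 7.1},{"grip": 0.5,"tx": 0,"ty": 1,"tz": 0,"wx": 0,"wy": 0,"wz": 7.1},{"grip": 0.5,"tx": 0,"ty": 1,"tz": 0,"wx": 0,"wy": 0,"wz": 7.1}]}}

```text
t: 9.93
position: [0.4471, -0.2443, 0.141]
orientation: [[0.503, 0.864, -0.0], [0.864, -0.503, -0.0], [-0.0, -0.0, -1.0]]
contact_force: [-0.6, -0.8, 0.7]
gripper_width: 0.495
grasp_force: 0.0
```

>>> {"method": "carry_out", "body": {"increments": [{"grip": 0.5,"tx": 0,"ty": 1,"tz": 0,"wx": 0,"wy": 0,"wz": 7.1},{"grip": 0.5,"tx": 0,"ty": 1,"tz": 0,"wx": 0,"wy": 0,"wz": 7.1},{"grip": 0.5,"tx": 0,"ty": 1,"tz": 0,"wx": 0,"wy": 0,"wz": 7.1},{"grip": 0.5,"tx": 0,"ty": 1,"tz": 0,"wx": 0,"wy": 0,"wz": 7.1},{"grip": 0.5,"tx": 0,"ty": 1,"tz": 0,"wx": 0,"wy": 0,"wz": 7.1}]}}

```text
t: 10.35
position: [0.4471, -0.1943, 0.1411]
orientation: [[-0.092, 0.996, -0.0], [0.996, 0.092, -0.0], [-0.0, -0.0, -1.0]]
contact_force: [0.8, 0.1, 0.0]
gripper_width: 0.504
grasp_force: 0.0
```

>>> {"method": "carry_out", "body": {"increments": [{"grip": 0.5,"tx": 0,"ty": 1,"tz": 0,"wx": 0,"wy": 0,"wz": 7.1},{"grip": 0.5,"tx": 0,"ty": 1,"tz": 0,"wx": 0,"wy": 0,"wz": 7.1},{"grip": 0.5,"tx": 0,"ty": 0.4,"tz": 0,"wx": 0,"wy": 0,"wz": 7.1},{"grip": 0.5,"tx": 0.7,"ty": 0,"tz": 0,"wx": 0,"wy": 0,"wz": 7.1},{"grip": 0.5,"tx": 0.7,"ty": 0,"tz": 0,"wx": 0,"wy": 0,"wz": 7.1}]}}

```text
t: 10.77
position: [0.4612, -0.1704, 0.1412]
orientation: [[-0.654, 0.757, 0.0], [0.757, 0.654, -0.001], [-0.001, -0.001, -1.0]]
contact_force: [0.4, 1.2, 0.1]
gripper_width: 0.5
grasp_force: 0.0
```

>>> {"method": "carry_out", "body": {"increments": [{"grip": 0.5,"tx": 0,"ty": 0,"tz": 0,"wx": 0,"wy": 0,"wz": 7.1},{"grip": 0.5,"tx": 0,"ty": 0,"tz": 0,"wx": 0,"wy": 0,"wz": 7.1},{"grip": 0.5,"tx": 0,"ty": 0,"tz": 0,"wx": 0,"wy": 0,"wz": 7.1},{"grip": 0.5,"tx": 0,"ty": 0,"tz": 0,"wx": 0,"wy": 0,"wz": 7.1},{"grip": 0.5,"tx": 0,"ty": 0,"tz": 0,"wx": 0,"wy": 0,"wz": 7.1}]}}

```text
t: 11.18
position: [0.4612, -0.1708, 0.141]
orientation: [[-0.972, 0.237, 0.0], [0.237, 0.972, -0.001], [-0.001, -0.001, -1.0]]
contact_force: [0.2, 0.6, -0.7]
gripper_width: 0.496
grasp_force: 0.0
```

```bash
python3 -c "
from h import *
down(-14,(.4608,-.1708,.026),True);print(manip.sense()['gripper_width'],manip.sense()['joints']); snap('top','t5.png',(205,225,545,365),2.35); snap('side','s5.png',(290,150,490,300),3.0)
import cv2;cv2.imwrite('pics/b5.png',cv2.vconcat([cv2.resize(cv2.imread('pics/t5.png'),(600,247)),cv2.resize(cv2.imread('pics/s5.png'),(440,330)) if 0 else cv2.copyMakeBorder(cv2.resize(cv2.imread('pics/s5.png'),(440,330)),0,0,0,160,cv2.BORDER_CONSTANT)]))"
```

```text
rotvec->down [ 0.05   0.02  -0.296] pos [ 0.461 -0.171  0.141] [ -0.036  -0.003 -11.503]
0.49577115338230904 [-29.803  14.545 -18.083  57.33   -0.034 -16.099]
```

View pics/b5.png

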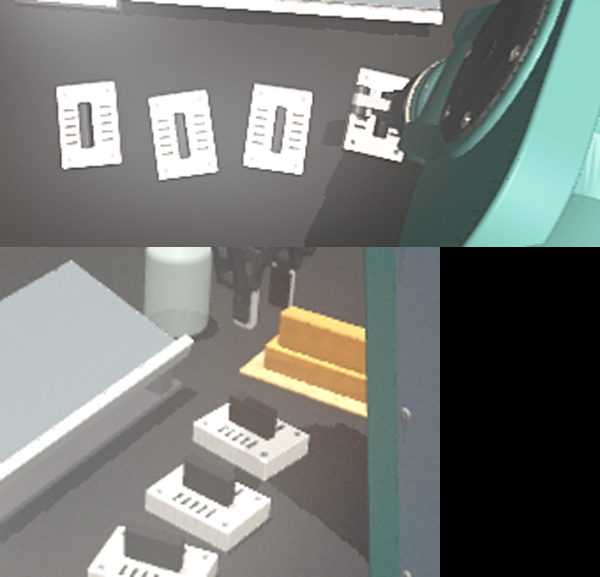

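>>> {"method": "carry_out", "body": {"increments": [{"grip": 0.5,"tx": 0,"ty": 0,"tz": -3.5,"wx": 0,"wy": 0,"wz": 0},{"grip": 0.5,"tx": 0,"ty": 0,"tz": -3.5,"wx": 0,"wy": 0,"wz": 0},{"grip": 0.5,"tx": 0,"ty": 0,"tz": -2.5,"wx": 0,"wy": 0,"wz": 0},{"grip": 0.5,"tx": 0,"ty": 0,"tz": -1.5,"wx": 0,"wy": 0,"wz": 0},{"grip": 0.5,"tx": 0,"ty": 0,"tz": -0.5,"wx": 0,"wy": 0,"wz": 0}], "grip_force": 80}}

```text
t: 11.7
position: [0.4599, -0.1701, 0.0238]
orientation: [[-0.969, 0.247, -0.003], [0.247, 0.969, 0.001], [0.003, 0.0, -1.0]]
contact_force: [-0.3, -0.3, -0.0]
gripper_width: 0.499
grasp_force: 0.0
```

>>> {"method": "carry_out", "body": {"increments": [{"grip": 0,"tx": 0,"ty": 0,"tz": 0,"wx": 0,"wy": 0,"wz": 0},{"grip": 0,"tx": 0,"ty": 0,"tz": 0,"wx": 0,"wy": 0,"wz": 0},{"grip": 0,"tx": 0,"ty": 0,"tz": 0,"wx": 0,"wy": 0,"wz": 0},{"grip": 0,"tx": 0,"ty": 0,"tz": 0,"wx": 0,"wy": 0,"wz": 0},{"grip": 0,"tx": 0,"ty": 0,"tz": 0,"wx": 0,"wy": 0,"wz": 0}]}}

```text
t: 12.12
position: [0.4618, -0.1711, 0.0271]
orientation: [[-0.97, 0.244, 0.002], [0.244, 0.97, -0.002], [-0.002, -0.001, -1.0]]
contact_force: [-1.1, 0.4, 7.6]
gripper_width: 0.125
grasp_force: 79.4
```

>>> {"method": "carry_out", "body": {"increments": [{"grip": 0,"tx": 0,"ty": 0,"tz": 2,"wx": 0,"wy": 0,"wz": 0},{"grip": 0,"tx": 0,"ty": 0,"tz": 3,"wx": 0,"wy": 0,"wz": 0},{"grip": 0,"tx": 0,"ty": 0,"tz": 4,"wx": 0,"wy": 0,"wz": 0},{"grip": 0,"tx": 0,"ty": 0,"tz": 3,"wx": 0,"wy": 0,"wz": 0},{"grip": 0,"tx": 0,"ty": 0,"tz": 0,"wx": 0,"wy": 0,"wz": 0}]}}

```text
t: 12.53
position: [0.4634, -0.172, 0.1519]
orientation: [[-0.97, 0.243, 0.008], [0.243, 0.97, -0.005], [-0.009, -0.003, -1.0]]
contact_force: [1.4, -0.7, -1.9]
gripper_width: 0.123
grasp_force: 78.9
```

```bash
sed -i 's/Rt=np.c_\[Rd\[:,0\],-Rd\[:,1\],-Rd\[:,2\]\]/Rt=np.c_[-Rd[:,0],Rd[:,1],-Rd[:,2]]/' h.py; python3 -c "
from h import *
rep([.052,-.132,.075]); "
```

```text
t 12.5333 deck mm [ -71.74 -123.45  134.5 ] rotvec->deck [ -3.17 -19.27   8.42] grip 0.12311133089565321 78.86504530906677 F [ 1.38 -0.68 -1.86]
delta cm [13.51 -2.19 -1.36]
```

>>> {"method": "carry_out", "body": {"increments": [{"grip": 0,"tx": 2.7,"ty": -0.44,"tz": 0,"wx": -0.63,"wy": -3.85,"wz": 1.68},{"grip": 0,"tx": 2.7,"ty": -0.44,"tz": 0,"wx": -0.63,"wy": -3.85,"wz": 1.68},{"grip": 0,"tx": 2.7,"ty": -0.44,"tz": -0.4,"wx": -0.63,"wy": -3.85,"wz": 1.68},{"grip": 0,"tx": 2.7,"ty": -0.44,"tz": -0.4,"wx": -0.63,"wy": -3.85,"wz": 1.68},{"grip": 0,"tx": 2.7,"ty": -0.43,"tz": -0.4,"wx": -0.63,"wy": -3.85,"wz": 1.68}]}}

```text
t: 12.95
position: [0.5972, -0.1927, 0.1341]
orientation: [[-0.937, 0.096, 0.336], [0.091, 0.995, -0.031], [-0.337, 0.002, -0.941]]
contact_force: [0.4, -0.4, -3.2]
gripper_width: 0.122
grasp_force: 78.7
```

>>> {"method": "carry_out", "body": {"increments": [{"grip": 0,"tx": 0.4,"ty": 0,"tz": -1.2,"wx": 0,"wy": 0,"wz": 0},{"grip": 0,"tx": 0.4,"ty": 0,"tz": -1.2,"wx": 0,"wy": 0,"wz": 0},{"grip": 0,"tx": 0.4,"ty": 0,"tz": -1.2,"wx": 0,"wy": 0,"wz": 0},{"grip": 0,"tx": 0,"ty": 0,"tz": 0,"wx": 0,"wy": 0,"wz": 0},{"grip": 0,"tx": 0,"ty": 0,"tz": 0,"wx": 0,"wy": 0,"wz": 0}]}}

```text
t: 13.37
position: [0.6078, -0.1924, 0.0973]
orientation: [[-0.938, 0.097, 0.332], [0.092, 0.995, -0.03], [-0.333, 0.003, -0.943]]
contact_force: [-0.2, -0.1, -3.1]
gripper_width: 0.128
grasp_force: 78.7
```

```bash
python3 -c "
from h import *
rep([.050,-.132,.028]); "
```

```text
t 13.3667 deck mm [  46.6  -129.68   33.4 ] rotvec->deck [-0.22 -0.54 -0.04] grip 0.12787990818621695 78.65465641021729 F [-0.24 -0.14 -3.06]
delta cm [ 0.48 -0.28 -0.39]
```

>>> {"method": "carry_out", "body": {"increments": [{"grip": 0,"tx": 0.24,"ty": -0.14,"tz": -0.1,"wx": -0.22,"wy": -0.54,"wz": 0},{"grip": 0,"tx": 0.24,"ty": -0.14,"tz": -0.15,"wx": 0,"wy": 0,"wz": 0},{"grip": 0,"tx": 0.03,"ty": 0,"tz": -0.1,"wx": 0,"wy": 0,"wz": 0},{"grip": 0,"tx": 0.05,"ty": 0,"tz": -0.1,"wx": 0,"wy": 0,"wz": 0},{"grip": 0,"tx": 0,"ty": 0,"tz": 0,"wx": 0,"wy": 0,"wz": 0}]}}

```text
t: 13.78
position: [0.6136, -0.1954, 0.0933]
orientation: [[-0.935, 0.097, 0.341], [0.091, 0.995, -0.034], [-0.343, -0.0, -0.939]]
contact_force: [-0.9, -0.7, -3.7]
gripper_width: 0.13
grasp_force: 78.7
```

```bash
python3 -c "
from h import *
rep([.050,-.132,.028]); "
```

```text
t 13.7833 deck mm [  50.85 -132.11   27.52] rotvec->deck [ 0.03  0.04 -0.05] grip 0.13026997490427877 78.65870475769043 F [-0.87 -0.69 -3.65]
delta cm [-0.09  0.02  0.02]
```

>>> {"method": "carry_out", "body": {"increments": [{"grip": 0,"tx": -0.13,"ty": 0.014,"tz": -0.08,"wx": 0,"wy": 0,"wz": 0},{"grip": 0,"tx": -0.14,"ty": 0.014,"tz": -0.05,"wx": 0,"wy": 0,"wz": 0},{"grip": 0,"tx": -0.14,"ty": 0.014,"tz": -0.05,"wx": 0,"wy": 0,"wz": 0},{"grip": 0,"tx": -0.14,"ty": 0.014,"tz": -0.05,"wx": 0,"wy": 0,"wz": 0},{"grip": 0,"tx": 0,"ty": 0,"tz": 0,"wx": 0,"wy": 0,"wz": 0}]}}

```text
t: 14.2
position: [0.609, -0.1951, 0.0918]
orientation: [[-0.934, 0.097, 0.343], [0.09, 0.995, -0.034], [-0.345, -0.001, -0.939]]
contact_force: [5.9, 0.4, -2.7]
gripper_width: 0.123
grasp_force: 78.4
```

```bash
python3 -c "
from h import *
rep([.045,-.132,.028]); "
```

```text
t 14.2 deck mm [  46.   -132.2    27.72] rotvec->deck [ 0.06  0.18 -0.06] grip 0.12299995561234374 78.42133641242981 F [ 5.85  0.41 -2.73]
delta cm [-0.1   0.03 -0.01]
```

>>> {"method": "carry_out", "body": {"increments": [{"grip": 0,"tx": -0.05,"ty": 0,"tz": -0.1,"wx": 0,"wy": 0,"wz": 0},{"grip": 0,"tx": 0,"ty": 0,"tz": 0,"wx": 0,"wy": 0,"wz": 0},{"grip": 0.4,"tx": 0,"ty": 0,"tz": 0,"wx": 0,"wy": 0,"wz": 0},{"grip": 0.4,"tx": 0,"ty": 0,"tz": 0,"wx": 0,"wy": 0,"wz": 0},{"grip": 0.4,"tx": 0,"ty": 0,"tz": 0,"wx": 0,"wy": 0,"wz": 0}]}}

```text
t: 14.62
position: [0.6074, -0.1948, 0.09]
orientation: [[-0.935, 0.097, 0.341], [0.091, 0.995, -0.034], [-0.342, -0.001, -0.94]]
contact_force: [0.2, -0.6, 0.3]
gripper_width: 0.399
grasp_force: 0.0
```

>>> {"method": "carry_out", "body": {"increments": [{"grip": 0.5,"tx": -1,"ty": 0.1,"tz": 2.8,"wx": 0,"wy": 0,"wz": 0},{"grip": 0.5,"tx": -1,"ty": 0.1,"tz": 2.8,"wx": 0,"wy": 0,"wz": 0},{"grip": 0.5,"tx": -1,"ty": 0.1,"tz": 2,"wx": 0,"wy": 0,"wz": 0},{"grip": 0.5,"tx": 0,"ty": 0,"tz": 0,"wx": 0,"wy": 0,"wz": 0},{"grip": 0.5,"tx": 0,"ty": 0,"tz": 0,"wx": 0,"wy": 0,"wz": 0}]}}

```text
t: 15.03
position: [0.5778, -0.1922, 0.1671]
orientation: [[-0.934, 0.097, 0.343], [0.091, 0.995, -0.035], [-0.345, -0.001, -0.939]]
contact_force: [-0.2, -0.9, -0.2]
gripper_width: 0.5
grasp_force: 0.0
```

```bash
python3 -c "
from h import *
down(-9.77,(.4475,-.0574,.15),True); snap('side','s6.png',(200,100,480,310),2.8)"
```

```text
rotvec->down [ 2.773 19.968 -4.166] pos [ 0.578 -0.192  0.167] [-13.025  13.475  -1.711]
```

View pics/s6.png

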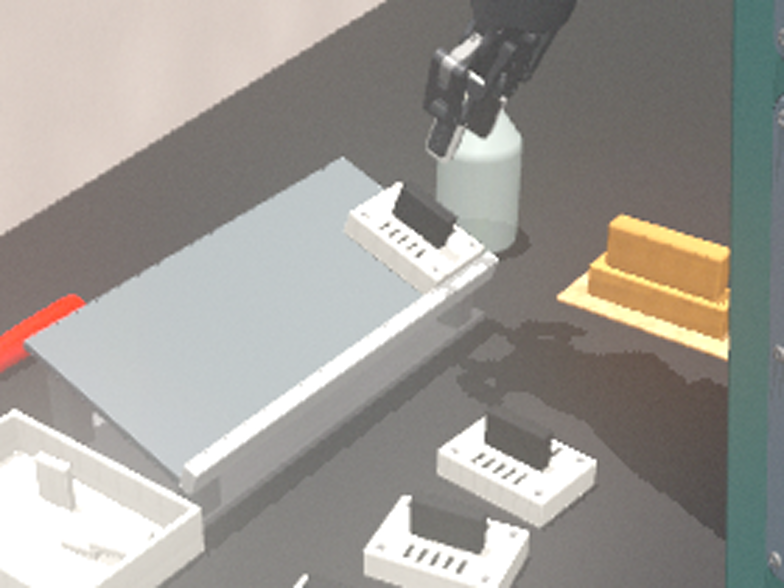

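>>> {"method": "carry_out", "body": {"increments": [{"grip": 0.5,"tx": -2.6,"ty": 2.7,"tz": 0,"wx": 0.55,"wy": 4,"wz": -0.83},{"grip": 0.5,"tx": -2.6,"ty": 2.7,"tz": -0.4,"wx": 0.55,"wy": 4,"wz": -0.83},{"grip": 0.5,"tx": -2.6,"ty": 2.7,"tz": -0.4,"wx": 0.55,"wy": 4,"wz": -0.83},{"grip": 0.5,"tx": -2.6,"ty": 2.7,"tz": -0.4,"wx": 0.55,"wy": 4,"wz": -0.83},{"grip": 0.5,"tx": -2.6,"ty": 2.7,"tz": -0.5,"wx": 0.55,"wy": 4,"wz": -0.83}]}}

```text
t: 15.5
position: [0.4461, -0.0558, 0.1483]
orientation: [[-0.985, 0.17, -0.007], [0.17, 0.985, 0.001], [0.007, -0.0, -1.0]]
contact_force: [-0.3, -0.0, 0.0]
gripper_width: 0.501
grasp_force: 0.0
```

```bash
cat >> h.py <<'E'
def blobs():
    import cv2
    g=cv2.cvtColor(capture("top"),cv2.COLOR_RGB2GRAY)
    m=(g>170).astype(np.uint8); m[:242]=0; m[345:]=0; m[:,:205]=0; m[:,470:]=0
    m=cv2.morphologyEx(m,cv2.MORPH_CLOSE,np.ones((9,9)))
    for c in cv2.findContours(m,cv2.RETR_EXTERNAL,cv2.CHAIN_APPROX_NONE)[0]:
        if cv2.contourArea(c)>300:
            b=cv2.boxPoints(cv2.minAreaRect(c))+0.0
            W=np.array([unproj("top",p,.022) for p in b]); e=W[1]-W[0],W[2]-W[1]
            l=max(e,key=np.linalg.norm); a=np.degrees(np.arctan2(l[1],l[0]))
            print("blob",W.mean(0)[:2].round(4),"len",[round(float(np.linalg.norm(v)),3) for v in e],"yaw",round((a+90)%180-90,1))
E
python3 -c "
from h import *
down(-9.77,(.4475,-.0574,.026),True); blobs()"
```

```text
rotvec->down [-0.056 -0.381  0.023] pos [ 0.446 -0.056  0.148] [  0.137  -0.16  -12.226]
blob [0.458 0.152] len [0.066, 0.091] yaw 4.3
blob [ 0.458 -0.088] len [0.352, 0.195] yaw 88.5
```

>>> {"method": "carry_out", "body": {"increments": [{"grip": 0.5,"tx": 0,"ty": -0.1,"tz": -4,"wx": 0,"wy": 0,"wz": 0},{"grip": 0.5,"tx": 0,"ty": 0,"tz": -4,"wx": 0,"wy": 0,"wz": 0},{"grip": 0.5,"tx": 0,"ty": 0,"tz": -2.5,"wx": 0,"wy": 0,"wz": 0},{"grip": 0.5,"tx": 0,"ty": 0,"tz": -1.4,"wx": 0,"wy": 0,"wz": 0},{"grip": 0.5,"tx": 0,"ty": 0,"tz": -0.4,"wx": 0,"wy": 0,"wz": 0}]}}

```text
t: 15.97
position: [0.4457, -0.0572, 0.023]
orientation: [[-0.986, 0.169, -0.007], [0.169, 0.986, 0.003], [0.008, 0.001, -1.0]]
contact_force: [-1.0, 0.4, 0.5]
gripper_width: 0.502
grasp_force: 0.0
```

>>> {"method": "carry_out", "body": {"increments": [{"grip": 0,"tx": 0,"ty": 0,"tz": 0,"wx": 0,"wy": 0,"wz": 0},{"grip": 0,"tx": 0,"ty": 0,"tz": 0,"wx": 0,"wy": 0,"wz": 0},{"grip": 0,"tx": 0,"ty": 0,"tz": 0,"wx": 0,"wy": 0,"wz": 0},{"grip": 0,"tx": 0,"ty": 0,"tz": 0,"wx": 0,"wy": 0,"wz": 0},{"grip": 0,"tx": 0,"ty": 0,"tz": 0,"wx": 0,"wy": 0,"wz": 0}]}}

```text
t: 16.38
position: [0.4482, -0.058, 0.0269]
orientation: [[-0.986, 0.169, -0.001], [0.169, 0.986, 0.0], [0.001, 0.0, -1.0]]
contact_force: [-1.2, 0.4, 5.5]
gripper_width: 0.123
grasp_force: 78.7
```

>>> {"method": "carry_out", "body": {"increments": [{"grip": 0,"tx": 0,"ty": 0,"tz": 2,"wx": 0,"wy": 0,"wz": 0},{"grip": 0,"tx": 0,"ty": 0,"tz": 3,"wx": 0,"wy": 0,"wz": 0},{"grip": 0,"tx": 0,"ty": 0,"tz": 4,"wx": 0,"wy": 0,"wz": 0},{"grip": 0,"tx": 0,"ty": 0,"tz": 3,"wx": 0,"wy": 0,"wz": 0},{"grip": 0,"tx": 0,"ty": 0,"tz": 0,"wx": 0,"wy": 0,"wz": 0}]}}

```text
t: 16.8
position: [0.45, -0.0586, 0.1516]
orientation: [[-0.986, 0.169, 0.006], [0.169, 0.986, -0.002], [-0.006, -0.001, -1.0]]
contact_force: [0.7, -0.7, -1.6]
gripper_width: 0.12
grasp_force: 78.6
```

```bash
python3 -c "
from h import *
rep([.052,-.044,.070]); "
```

```text
t 16.8 deck mm [-94.7  -11.9  142.58] rotvec->deck [ -2.6 -19.5   4.1] grip 0.12002141137494292 78.58880639076233 F [ 0.71 -0.73 -1.61]
delta cm [15.88 -4.79 -1.8 ]
```

>>> {"method": "carry_out", "body": {"increments": [{"grip": 0,"tx": 3.18,"ty": -0.96,"tz": 0,"wx": -0.52,"wy": -3.9,"wz": 0.82},{"grip": 0,"tx": 3.18,"ty": -0.96,"tz": -0.3,"wx": -0.52,"wy": -3.9,"wz": 0.82},{"grip": 0,"tx": 3.18,"ty": -0.96,"tz": -0.5,"wx": -0.52,"wy": -3.9,"wz": 0.82},{"grip": 0,"tx": 3.18,"ty": -0.96,"tz": -0.5,"wx": -0.52,"wy": -3.9,"wz": 0.82},{"grip": 0,"tx": 3.18,"ty": -0.96,"tz": -0.5,"wx": -0.52,"wy": -3.9,"wz": 0.82}]}}

```text
t: 17.22
position: [0.608, -0.1063, 0.1282]
orientation: [[-0.937, 0.097, 0.336], [0.091, 0.995, -0.032], [-0.338, 0.001, -0.941]]
contact_force: [0.9, -0.2, -3.7]
gripper_width: 0.124
grasp_force: 78.3
```

>>> {"method": "carry_out", "body": {"increments": [{"grip": 0,"tx": 0.4,"ty": -0.04,"tz": -1.1,"wx": 0,"wy": 0,"wz": 0},{"grip": 0,"tx": 0.4,"ty": -0.04,"tz": -1.1,"wx": 0,"wy": 0,"wz": 0},{"grip": 0,"tx": 0.4,"ty": -0.04,"tz": -1.1,"wx": 0,"wy": 0,"wz": 0},{"grip": 0,"tx": 0,"ty": 0,"tz": 0,"wx": 0,"wy": 0,"wz": 0},{"grip": 0,"tx": 0,"ty": 0,"tz": 0,"wx": 0,"wy": 0,"wz": 0}]}}

```text
t: 17.63
position: [0.6181, -0.1069, 0.0945]
orientation: [[-0.938, 0.097, 0.332], [0.092, 0.995, -0.031], [-0.333, 0.001, -0.943]]
contact_force: [-1.2, 1.1, -2.9]
gripper_width: 0.125
grasp_force: 78.3
```

```bash
python3 -c "
from h import *
rep([.050,-.044,.028]); "
```

```text
t 17.6333 deck mm [ 47.41 -43.53  30.12] rotvec->deck [-0.13 -0.53 -0.02] grip 0.12517331958829678 78.26688766479492 F [-1.18  1.15 -2.9 ]
delta cm [ 0.31 -0.08 -0.11]
```

>>> {"method": "carry_out", "body": {"increments": [{"grip": 0,"tx": 0.2,"ty": -0.05,"tz": 0,"wx": -0.13,"wy": -0.53,"wz": 0},{"grip": 0,"tx": 0.2,"ty": -0.04,"tz": -0.05,"wx": 0,"wy": 0,"wz": 0},{"grip": 0,"tx": 0,"ty": 0,"tz": -0.08,"wx": 0,"wy": 0,"wz": 0},{"grip": 0,"tx": 0,"ty": 0,"tz": 0,"wx": 0,"wy": 0,"wz": 0},{"grip": 0,"tx": 0,"ty": 0,"tz": 0,"wx": 0,"wy": 0,"wz": 0}]}}

```text
t: 18.05
position: [0.6227, -0.108, 0.094]
orientation: [[-0.935, 0.097, 0.342], [0.091, 0.995, -0.034], [-0.344, -0.0, -0.939]]
contact_force: [0.4, 0.3, -3.1]
gripper_width: 0.129
grasp_force: 78.3
```

```bash
python3 -c "
from h import *
rep([.044,-.044,.028]); "
```

```text
t 18.05 deck mm [ 51.6  -44.18  28.09] rotvec->deck [ 0.03  0.09 -0.02] grip 0.12874341368522277 78.27136516571045 F [ 0.43  0.29 -3.07]
delta cm [-0.71  0.09 -0.27]
```

>>> {"method": "carry_out", "body": {"increments": [{"grip": 0,"tx": -0.14,"ty": 0.014,"tz": -0.1,"wx": 0,"wy": 0,"wz": 0},{"grip": 0,"tx": -0.15,"ty": 0.014,"tz": -0.055,"wx": 0,"wy": 0,"wz": 0},{"grip": 0,"tx": -0.15,"ty": 0.014,"tz": -0.055,"wx": 0,"wy": 0,"wz": 0},{"grip": 0,"tx": -0.14,"ty": 0.014,"tz": -0.05,"wx": 0,"wy": 0,"wz": 0},{"grip": 0,"tx": 0,"ty": 0,"tz": 0,"wx": 0,"wy": 0,"wz": 0}]}}

```text
t: 18.47
position: [0.6172, -0.1075, 0.0915]
orientation: [[-0.934, 0.097, 0.343], [0.091, 0.995, -0.034], [-0.345, -0.0, -0.939]]
contact_force: [2.8, -0.2, -1.7]
gripper_width: 0.124
grasp_force: 78.2
```

```bash
python3 -c "
from h import *
rep([.044,-.044,.028]); "
```

```text
t 18.4667 deck mm [ 45.62 -44.27  27.59] rotvec->deck [ 0.04  0.15 -0.01] grip 0.12410266570345399 78.19499731063843 F [ 2.81 -0.22 -1.74]
delta cm [-0.16  0.04 -0.02]
```

>>> {"method": "carry_out", "body": {"increments": [{"grip": 0,"tx": -0.1,"ty": 0.01,"tz": -0.05,"wx": 0,"wy": 0,"wz": 0},{"grip": 0,"tx": -0.05,"ty": 0,"tz": -0.05,"wx": 0,"wy": 0,"wz": 0},{"grip": 0,"tx": 0,"ty": 0,"tz": 0,"wx": 0,"wy": 0,"wz": 0},{"grip": 0,"tx": 0,"ty": 0,"tz": 0,"wx": 0,"wy": 0,"wz": 0},{"grip": 0,"tx": 0,"ty": 0,"tz": 0,"wx": 0,"wy": 0,"wz": 0}]}}

```text
t: 18.88
position: [0.6171, -0.1076, 0.0916]
orientation: [[-0.933, 0.097, 0.345], [0.091, 0.995, -0.034], [-0.347, -0.001, -0.938]]
contact_force: [6.7, 0.8, 2.8]
gripper_width: 0.124
grasp_force: 78.8
```

>>> {"method": "carry_out", "body": {"increments": [{"grip": 0.4,"tx": 0,"ty": 0,"tz": 0,"wx": 0,"wy": 0,"wz": 0},{"grip": 0.4,"tx": 0,"ty": 0,"tz": 0,"wx": 0,"wy": 0,"wz": 0},{"grip": 0.4,"tx": 0,"ty": 0,"tz": 0,"wx": 0,"wy": 0,"wz": 0},{"grip": 0.5,"tx": -1,"ty": 0.1,"tz": 2.8,"wx": 0,"wy": 0,"wz": 0},{"grip": 0.5,"tx": -1,"ty": 0.1,"tz": 2.8,"wx": 0,"wy": 0,"wz": 0}]}}

```text
t: 19.3
position: [0.594, -0.1049, 0.1451]
orientation: [[-0.936, 0.097, 0.338], [0.092, 0.995, -0.033], [-0.34, 0.001, -0.941]]
contact_force: [1.2, -0.6, 0.6]
gripper_width: 0.501
grasp_force: 0.0
```

```bash
python3 -c "
from h import *
down(6.9,(.444,.0476,.15),True)"
```

```text
rotvec->down [-0.26  19.897 12.37 ] pos [ 0.594 -0.105  0.145] [-14.998  15.25    0.487]
```

```bash
python3 -c "
from h import *
blobs()"
```

```text
blob [0.4452 0.0484] len [0.066, 0.091] yaw 6.9
blob [0.4581 0.1524] len [0.066, 0.091] yaw 4.3
blob [ 0.4568 -0.1477] len [0.232, 0.195] yaw 88.5
```

>>> {"method": "carry_out", "body": {"increments": [{"grip": 0.5,"tx": -2.5,"ty": 2.5,"tz": 1.5,"wx": -0.05,"wy": 3.98,"wz": 2.47},{"grip": 0.5,"tx": -2.5,"ty": 2.5,"tz": 0,"wx": -0.05,"wy": 3.98,"wz": 2.47},{"grip": 0.5,"tx": -2.5,"ty": 2.5,"tz": 0,"wx": -0.05,"wy": 3.98,"wz": 2.47},{"grip": 0.5,"tx": -2.5,"ty": 2.5,"tz": 0,"wx": -0.05,"wy": 3.98,"wz": 2.47},{"grip": 0.5,"tx": -2.5,"ty": 2.5,"tz": 0,"wx": -0.05,"wy": 3.98,"wz": 2.47}]}}

```text
t: 19.77
position: [0.4691, 0.0204, 0.1616]
orientation: [[-0.993, -0.122, 0.001], [-0.122, 0.993, -0.001], [-0.001, -0.001, -1.0]]
contact_force: [0.8, 0.1, -0.7]
gripper_width: 0.499
grasp_force: 0.0
```

>>> {"method": "carry_out", "body": {"increments": [{"grip": 0.5,"tx": -2.45,"ty": 2.75,"tz": -1.5,"wx": 0,"wy": 0,"wz": 0},{"grip": 0.5,"tx": 0,"ty": 0,"tz": -4,"wx": 0,"wy": 0,"wz": 0},{"grip": 0.5,"tx": 0,"ty": 0,"tz": -3.7,"wx": 0,"wy": 0,"wz": 0},{"grip": 0.5,"tx": 0,"ty": 0,"tz": -2.7,"wx": 0,"wy": 0,"wz": 0},{"grip": 0.5,"tx": 0,"ty": 0,"tz": -1.5,"wx": 0,"wy": 0,"wz": 0}]}}

```text
t: 20.18
position: [0.4441, 0.0475, 0.0245]
orientation: [[-0.993, -0.121, 0.001], [-0.121, 0.993, -0.0], [-0.001, -0.0, -1.0]]
contact_force: [-0.4, -0.2, -0.0]
gripper_width: 0.5
grasp_force: 0.0
```

>>> {"method": "carry_out", "body": {"increments": [{"grip": 0.5,"tx": 0,"ty": 0,"tz": -0.2,"wx": 0,"wy": 0,"wz": 0},{"grip": 0,"tx": 0,"ty": 0,"tz": 0,"wx": 0,"wy": 0,"wz": 0},{"grip": 0,"tx": 0,"ty": 0,"tz": 0,"wx": 0,"wy": 0,"wz": 0},{"grip": 0,"tx": 0,"ty": 0,"tz": 0,"wx": 0,"wy": 0,"wz": 0},{"grip": 0,"tx": 0,"ty": 0,"tz": 0,"wx": 0,"wy": 0,"wz": 0}]}}

```text
t: 20.6
position: [0.4467, 0.0471, 0.0265]
orientation: [[-0.993, -0.12, 0.006], [-0.12, 0.993, -0.0], [-0.006, -0.001, -1.0]]
contact_force: [-1.7, 0.0, 8.1]
gripper_width: 0.123
grasp_force: 79.1
```

>>> {"method": "carry_out", "body": {"increments": [{"grip": 0,"tx": 0,"ty": 0,"tz": 0,"wx": 0,"wy": 0,"wz": 0},{"grip": 0,"tx": 0,"ty": 0,"tz": 2,"wx": 0,"wy": 0,"wz": 0},{"grip": 0,"tx": 0,"ty": 0,"tz": 3,"wx": 0,"wy": 0,"wz": 0},{"grip": 0,"tx": 0,"ty": 0,"tz": 4,"wx": 0,"wy": 0,"wz": 0},{"grip": 0,"tx": 0,"ty": 0,"tz": 3,"wx": 0,"wy": 0,"wz": 0}]}}

```text
t: 21.02
position: [0.446, 0.0472, 0.1485]
orientation: [[-0.993, -0.12, 0.006], [-0.12, 0.993, -0.0], [-0.006, -0.001, -1.0]]
contact_force: [2.0, 0.8, -2.6]
gripper_width: 0.12
grasp_force: 78.6
```

```bash
python3 -c "
from h import *
rep([.054,.044,.070]); "
```

```text
t 21.0167 deck mm [-109.27   92.93  144.62] rotvec->deck [  0.29 -19.7  -12.37] grip 0.12010621670946493 78.58025193214417 F [ 1.98  0.82 -2.59]
delta cm [17.33 -6.62 -1.43]
```

>>> {"method": "carry_out", "body": {"increments": [{"grip": 0,"tx": 3.47,"ty": -1.32,"tz": 0,"wx": 0.06,"wy": -3.94,"wz": -2.47},{"grip": 0,"tx": 3.47,"ty": -1.32,"tz": 0,"wx": 0.06,"wy": -3.94,"wz": -2.47},{"grip": 0,"tx": 3.47,"ty": -1.32,"tz": -0.5,"wx": 0.06,"wy": -3.94,"wz": -2.47},{"grip": 0,"tx": 3.47,"ty": -1.32,"tz": -0.5,"wx": 0.06,"wy": -3.94,"wz": -2.47},{"grip": 0,"tx": 3.47,"ty": -1.32,"tz": -0.5,"wx": 0.06,"wy": -3.94,"wz": -2.47}]}}

```text
t: 21.43
position: [0.6212, -0.0198, 0.1316]
orientation: [[-0.934, 0.1, 0.343], [0.094, 0.995, -0.034], [-0.345, 0.001, -0.939]]
contact_force: [0.7, 0.6, -1.9]
gripper_width: 0.121
grasp_force: 78.5
```

>>> {"method": "carry_out", "body": {"increments": [{"grip": 0,"tx": 0.4,"ty": -0.04,"tz": -1.1,"wx": 0,"wy": 0,"wz": 0},{"grip": 0,"tx": 0.4,"ty": -0.04,"tz": -1.1,"wx": 0,"wy": 0,"wz": 0},{"grip": 0,"tx": 0.4,"ty": -0.04,"tz": -1.1,"wx": 0,"wy": 0,"wz": 0},{"grip": 0,"tx": 0,"ty": 0,"tz": 0,"wx": 0,"wy": 0,"wz": 0},{"grip": 0,"tx": 0,"ty": 0,"tz": 0,"wx": 0,"wy": 0,"wz": 0}]}}

```text
t: 21.85
position: [0.6311, -0.02, 0.0975]
orientation: [[-0.936, 0.097, 0.338], [0.092, 0.995, -0.033], [-0.34, 0.001, -0.941]]
contact_force: [0.5, -0.5, -1.9]
gripper_width: 0.12
grasp_force: 78.4
```

```bash
python3 -c "
from h import *
rep([.051,.044,.028]); "
```

```text
t 21.85 deck mm [52.58 44.19 31.37] rotvec->deck [-0.05 -0.15 -0.03] grip 0.12037035685075283 78.39445352554321 F [ 0.51 -0.49 -1.88]
delta cm [-0.03 -0.02 -0.37]
```

>>> {"method": "carry_out", "body": {"increments": [{"grip": 0,"tx": 0.06,"ty": 0,"tz": -0.16,"wx": 0,"wy": -0.15,"wz": 0},{"grip": 0,"tx": 0.06,"ty": 0,"tz": -0.16,"wx": 0,"wy": 0,"wz": 0},{"grip": 0,"tx": -0.1,"ty": 0.01,"tz": -0.05,"wx": 0,"wy": 0,"wz": 0},{"grip": 0,"tx": -0.14,"ty": 0.014,"tz": -0.05,"wx": 0,"wy": 0,"wz": 0},{"grip": 0,"tx": -0.14,"ty": 0.014,"tz": -0.05,"wx": 0,"wy": 0,"wz": 0}]}}

```text
t: 22.27
position: [0.6287, -0.0196, 0.0928]
orientation: [[-0.935, 0.097, 0.341], [0.092, 0.995, -0.033], [-0.343, 0.001, -0.939]]
contact_force: [-0.5, -0.2, -2.6]
gripper_width: 0.122
grasp_force: 78.4
```

>>> {"method": "carry_out", "body": {"increments": [{"grip": 0,"tx": -0.14,"ty": 0.014,"tz": -0.05,"wx": 0,"wy": 0,"wz": 0},{"grip": 0,"tx": -0.14,"ty": 0.014,"tz": -0.05,"wx": 0,"wy": 0,"wz": 0},{"grip": 0,"tx": 0,"ty": 0,"tz": 0,"wx": 0,"wy": 0,"wz": 0},{"grip": 0,"tx": 0,"ty": 0,"tz": 0,"wx": 0,"wy": 0,"wz": 0},{"grip": 0,"tx": 0,"ty": 0,"tz": 0,"wx": 0,"wy": 0,"wz": 0}]}}

```text
t: 22.68
position: [0.6276, -0.0196, 0.0927]
orientation: [[-0.934, 0.097, 0.344], [0.092, 0.995, -0.033], [-0.346, 0.001, -0.938]]
contact_force: [7.2, -1.1, -0.9]
gripper_width: 0.124
grasp_force: 78.2
```

```bash
python3 -c "
from h import *
rep([.045,.044,.0275]); "
```

```text
t 22.6833 deck mm [47.67 44.25 28.12] rotvec->deck [-0.02  0.25 -0.02] grip 0.12422221371026808 78.23808431625366 F [ 7.15 -1.08 -0.92]
delta cm [-0.23 -0.   -0.15]
```

>>> {"method": "carry_out", "body": {"increments": [{"grip": 0,"tx": 0,"ty": 0,"tz": -0.1,"wx": 0,"wy": 0,"wz": 0},{"grip": 0,"tx": -0.02,"ty": 0,"tz": -0.05,"wx": 0,"wy": 0,"wz": 0},{"grip": 0,"tx": 0,"ty": 0,"tz": 0,"wx": 0,"wy": 0,"wz": 0},{"grip": 0,"tx": 0,"ty": 0,"tz": 0,"wx": 0,"wy": 0,"wz": 0},{"grip": 0,"tx": 0,"ty": 0,"tz": 0,"wx": 0,"wy": 0,"wz": 0}]}}

```text
t: 23.1
position: [0.628, -0.0197, 0.0918]
orientation: [[-0.933, 0.097, 0.346], [0.092, 0.995, -0.033], [-0.347, 0.001, -0.938]]
contact_force: [7.2, -0.4, 3.2]
gripper_width: 0.125
grasp_force: 79.1
```

>>> {"method": "carry_out", "body": {"increments": [{"grip": 0.4,"tx": 0,"ty": 0,"tz": 0,"wx": 0,"wy": 0,"wz": 0},{"grip": 0.4,"tx": 0,"ty": 0,"tz": 0,"wx": 0,"wy": 0,"wz": 0},{"grip": 0.4,"tx": 0,"ty": 0,"tz": 0,"wx": 0,"wy": 0,"wz": 0},{"grip": 0.5,"tx": -1,"ty": 0.1,"tz": 2.8,"wx": 0,"wy": 0,"wz": 0},{"grip": 0.5,"tx": -1,"ty": 0.1,"tz": 2.8,"wx": 0,"wy": 0,"wz": 0}]}}

```text
t: 23.52
position: [0.6044, -0.0171, 0.1449]
orientation: [[-0.936, 0.097, 0.337], [0.092, 0.995, -0.032], [-0.339, 0.001, -0.941]]
contact_force: [0.7, -0.6, 0.6]
gripper_width: 0.5
grasp_force: 0.0
```

```bash
python3 -c "
from h import *
down(4.6,(.4567,.1517,.15),True); blobs()"
```

```text
rotvec->down [ 0.106 19.835 10.089] pos [ 0.604 -0.017  0.145] [-14.766  16.882   0.505]
blob [0.461 0.022] len [0.351, 0.196] yaw 88.5
```

>>> {"method": "carry_out", "body": {"increments": [{"grip": 0.5,"tx": -2.5,"ty": 2.8,"tz": 1.5,"wx": 0.02,"wy": 3.97,"wz": 2.02},{"grip": 0.5,"tx": -2.5,"ty": 2.8,"tz": 0,"wx": 0.02,"wy": 3.97,"wz": 2.02},{"grip": 0.5,"tx": -2.5,"ty": 2.8,"tz": 0,"wx": 0.02,"wy": 3.97,"wz": 2.02},{"grip": 0.5,"tx": -2.5,"ty": 2.8,"tz": 0,"wx": 0.02,"wy": 3.97,"wz": 2.02},{"grip": 0.5,"tx": -2.5,"ty": 2.8,"tz": 0,"wx": 0.02,"wy": 3.97,"wz": 2.02}]}}

```text
t: 23.98
position: [0.4795, 0.1236, 0.1615]
orientation: [[-0.997, -0.082, 0.001], [-0.082, 0.997, -0.001], [-0.001, -0.001, -1.0]]
contact_force: [1.5, 0.8, -0.1]
gripper_width: 0.499
grasp_force: 0.0
```

```bash
python3 -c "
from h import *
down(4.6,(.4567,.1517,.026),True)
snap('top','t7.png',(200,125,480,335),1.4); snap('side','s7.png',(200,110,480,360),1.4)
import cv2
a=cv2.imread('pics/t7.png');b=cv2.imread('pics/s7.png');h=max(a.shape[0],b.shape[0])
f=lambda i:cv2.copyMakeBorder(i,0,h-i.shape[0],0,0,cv2.BORDER_CONSTANT)
cv2.imwrite('pics/b7.png',cv2.hconcat([f(a),f(b)]))"
```

```text
rotvec->down [ 0.029  0.064 -0.094] pos [0.479 0.124 0.161] [ -2.277   2.813 -13.547]
```

View pics/b7.png

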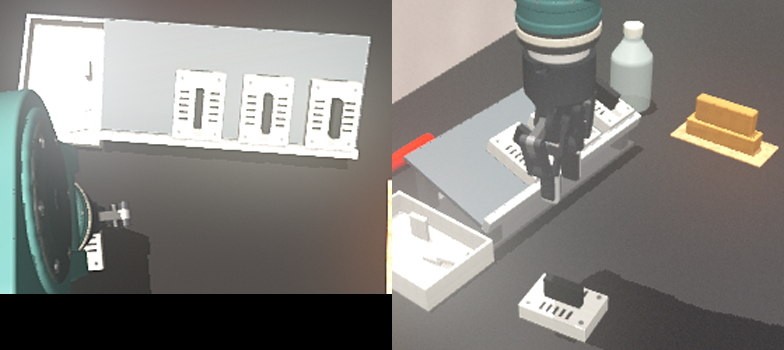

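>>> {"method": "carry_out", "body": {"increments": [{"grip": 0.5,"tx": -2.3,"ty": 2.8,"tz": -1.5,"wx": 0,"wy": 0,"wz": 0},{"grip": 0.5,"tx": 0,"ty": 0,"tz": -4,"wx": 0,"wy": 0,"wz": 0},{"grip": 0.5,"tx": 0,"ty": 0,"tz": -3.7,"wx": 0,"wy": 0,"wz": 0},{"grip": 0.5,"tx": 0,"ty": 0,"tz": -2.7,"wx": 0,"wy": 0,"wz": 0},{"grip": 0.5,"tx": 0,"ty": 0,"tz": -1.5,"wx": 0,"wy": 0,"wz": 0}]}}

```text
t: 24.5
position: [0.4563, 0.1503, 0.0241]
orientation: [[-0.997, -0.08, 0.001], [-0.08, 0.997, -0.001], [-0.001, -0.001, -1.0]]
contact_force: [0.0, -0.1, -0.2]
gripper_width: 0.499
grasp_force: 0.0
```

>>> {"method": "carry_out", "body": {"increments": [{"grip": 0.5,"tx": 0,"ty": 0,"tz": -0.2,"wx": 0,"wy": 0,"wz": 0},{"grip": 0,"tx": 0,"ty": 0,"tz": 0,"wx": 0,"wy": 0,"wz": 0},{"grip": 0,"tx": 0,"ty": 0,"tz": 0,"wx": 0,"wy": 0,"wz": 0},{"grip": 0,"tx": 0,"ty": 0,"tz": 0,"wx": 0,"wy": 0,"wz": 0},{"grip": 0,"tx": 0,"ty": 0,"tz": 0,"wx": 0,"wy": 0,"wz": 0}]}}

```text
t: 24.92
position: [0.4587, 0.1507, 0.0263]
orientation: [[-0.997, -0.08, 0.006], [-0.08, 0.997, 0.0], [-0.006, -0.0, -1.0]]
contact_force: [-1.8, -0.6, 8.0]
gripper_width: 0.122
grasp_force: 79.1
```

>>> {"method": "carry_out", "body": {"increments": [{"grip": 0,"tx": 0,"ty": 0,"tz": 0,"wx": 0,"wy": 0,"wz": 0},{"grip": 0,"tx": 0,"ty": 0,"tz": 2,"wx": 0,"wy": 0,"wz": 0},{"grip": 0,"tx": 0,"ty": 0,"tz": 3,"wx": 0,"wy": 0,"wz": 0},{"grip": 0,"tx": 0,"ty": 0,"tz": 4,"wx": 0,"wy": 0,"wz": 0},{"grip": 0,"tx": 0,"ty": 0,"tz": 3,"wx": 0,"wy": 0,"wz": 0}]}}

```text
t: 25.33
position: [0.4579, 0.1506, 0.1482]
orientation: [[-0.997, -0.08, 0.006], [-0.08, 0.997, 0.0], [-0.006, -0.0, -1.0]]
contact_force: [0.9, 0.2, -3.5]
gripper_width: 0.119
grasp_force: 78.5
```

```bash
python3 -c "
from h import *
rep([.054,.131,.070]); "
```

```text
t 25.3333 deck mm [-107.73  197.07  143.76] rotvec->deck [ -0.15 -19.71 -10.12] grip 0.11852956109234436 78.46216678619385 F [ 0.92  0.21 -3.5 ]
delta cm [16.99 -8.31 -1.4 ]
```

>>> {"method": "carry_out", "body": {"increments": [{"grip": 0,"tx": 3.4,"ty": -1.66,"tz": 0,"wx": -0.03,"wy": -3.94,"wz": -2.02},{"grip": 0,"tx": 3.4,"ty": -1.66,"tz": 0,"wx": -0.03,"wy": -3.94,"wz": -2.02},{"grip": 0,"tx": 3.4,"ty": -1.66,"tz": -0.5,"wx": -0.03,"wy": -3.94,"wz": -2.02},{"grip": 0,"tx": 3.4,"ty": -1.66,"tz": -0.5,"wx": -0.03,"wy": -3.94,"wz": -2.02},{"grip": 0,"tx": 3.4,"ty": -1.66,"tz": -0.5,"wx": -0.03,"wy": -3.94,"wz": -2.02}]}}

```text
t: 25.75
position: [0.6294, 0.0665, 0.1313]
orientation: [[-0.934, 0.099, 0.343], [0.093, 0.995, -0.034], [-0.345, 0.0, -0.939]]
contact_force: [0.3, 0.4, -4.0]
gripper_width: 0.125
grasp_force: 78.4
```

>>> {"method": "carry_out", "body": {"increments": [{"grip": 0,"tx": 0.4,"ty": -0.04,"tz": -1.1,"wx": 0,"wy": 0,"wz": 0},{"grip": 0,"tx": 0.4,"ty": -0.04,"tz": -1.1,"wx": 0,"wy": 0,"wz": 0},{"grip": 0,"tx": 0.4,"ty": -0.04,"tz": -1.1,"wx": 0,"wy": 0,"wz": 0},{"grip": 0,"tx": 0,"ty": 0,"tz": 0,"wx": 0,"wy": 0,"wz": 0},{"grip": 0,"tx": 0,"ty": 0,"tz": 0,"wx": 0,"wy": 0,"wz": 0}]}}

```text
t: 26.17
position: [0.6394, 0.0664, 0.0972]
orientation: [[-0.936, 0.098, 0.338], [0.092, 0.995, -0.033], [-0.339, -0.0, -0.941]]
contact_force: [0.8, 0.3, -2.9]
gripper_width: 0.126
grasp_force: 78.5
```

```bash
python3 -c "
from h import *
rep([.051,.131,.028]); "
```

```text
t 26.1667 deck mm [ 52.33 130.97  31.15] rotvec->deck [-0.01 -0.16 -0.01] grip 0.12565320426730237 78.5051965713501 F [ 0.78  0.32 -2.93]
delta cm [-0.02  0.01 -0.34]
```

>>> {"method": "carry_out", "body": {"increments": [{"grip": 0,"tx": 0.06,"ty": 0,"tz": -0.16,"wx": 0,"wy": -0.15,"wz": 0},{"grip": 0,"tx": 0.06,"ty": 0,"tz": -0.16,"wx": 0,"wy": 0,"wz": 0},{"grip": 0,"tx": -0.1,"ty": 0.01,"tz": -0.05,"wx": 0,"wy": 0,"wz": 0},{"grip": 0,"tx": -0.14,"ty": 0.014,"tz": -0.05,"wx": 0,"wy": 0,"wz": 0},{"grip": 0,"tx": -0.14,"ty": 0.014,"tz": -0.05,"wx": 0,"wy": 0,"wz": 0}]}}

```text
t: 26.58
position: [0.637, 0.0669, 0.0925]
orientation: [[-0.935, 0.097, 0.341], [0.091, 0.995, -0.033], [-0.343, 0.0, -0.939]]
contact_force: [0.1, -0.0, -3.2]
gripper_width: 0.122
grasp_force: 78.5
```

>>> {"method": "carry_out", "body": {"increments": [{"grip": 0,"tx": -0.14,"ty": 0.014,"tz": -0.05,"wx": 0,"wy": 0,"wz": 0},{"grip": 0,"tx": -0.14,"ty": 0.014,"tz": -0.05,"wx": 0,"wy": 0,"wz": 0},{"grip": 0,"tx": 0,"ty": 0,"tz": 0,"wx": 0,"wy": 0,"wz": 0},{"grip": 0,"tx": 0,"ty": 0,"tz": 0,"wx": 0,"wy": 0,"wz": 0},{"grip": 0,"tx": 0,"ty": 0,"tz": 0,"wx": 0,"wy": 0,"wz": 0}]}}

```text
t: 27.0
position: [0.6357, 0.0669, 0.0923]
orientation: [[-0.934, 0.098, 0.344], [0.092, 0.995, -0.034], [-0.345, 0.0, -0.938]]
contact_force: [5.5, -1.1, -1.8]
gripper_width: 0.123
grasp_force: 78.4
```

```bash
python3 -c "
from h import *
rep([.045,.131,.0275]); "
```

```text
t 27.0 deck mm [ 47.09 131.16  27.85] rotvec->deck [ 0.01  0.2  -0.  ] grip 0.12332906311816223 78.39231848716736 F [ 5.51 -1.11 -1.83]
delta cm [-0.18  0.   -0.1 ]
```

Against the ledge again; press down slightly and release.

>>> {"method": "carry_out", "body": {"increments": [{"grip": 0,"tx": -0.02,"ty": 0,"tz": -0.1,"wx": 0,"wy": 0,"wz": 0},{"grip": 0,"tx": -0.03,"ty": 0,"tz": -0.05,"wx": 0,"wy": 0,"wz": 0},{"grip": 0,"tx": 0,"ty": 0,"tz": 0,"wx": 0,"wy": 0,"wz": 0},{"grip": 0,"tx": 0,"ty": 0,"tz": 0,"wx": 0,"wy": 0,"wz": 0},{"grip": 0,"tx": 0,"ty": 0,"tz": 0,"wx": 0,"wy": 0,"wz": 0}]}}

```text
t: 27.42
position: [0.636, 0.0669, 0.0915]
orientation: [[-0.933, 0.098, 0.345], [0.092, 0.995, -0.034], [-0.347, 0.0, -0.938]]
contact_force: [7.1, -0.9, 1.5]
gripper_width: 0.12
grasp_force: 79.2
```

>>> {"method": "carry_out", "body": {"increments": [{"grip": 0.4,"tx": 0,"ty": 0,"tz": 0,"wx": 0,"wy": 0,"wz": 0},{"grip": 0.4,"tx": 0,"ty": 0,"tz": 0,"wx": 0,"wy": 0,"wz": 0},{"grip": 0.4,"tx": 0,"ty": 0,"tz": 0,"wx": 0,"wy": 0,"wz": 0},{"grip": 0.5,"tx": -1,"ty": 0.1,"tz": 2.8,"wx": 0,"wy": 0,"wz": 0},{"grip": 0.5,"tx": -1,"ty": 0.1,"tz": 2.8,"wx": 0,"wy": 0,"wz": 0}]}}

```text
t: 27.83
position: [0.6125, 0.0691, 0.1448]
orientation: [[-0.936, 0.097, 0.337], [0.092, 0.995, -0.033], [-0.339, -0.0, -0.941]]
contact_force: [-0.4, -0.4, 0.7]
gripper_width: 0.5
grasp_force: 0.0
```

```bash
python3 -c "
from h import *
down(4.6,(.443,.3055,.15),True)"
```

```text
rotvec->down [ 0.181 19.84  10.09 ] pos [0.612 0.069 0.145] [-16.947  23.64    0.523]
```

>>> {"method": "carry_out", "body": {"increments": [{"grip": 0,"tx": -2.1,"ty": 2.9,"tz": 1.5,"wx": 0.04,"wy": 3.97,"wz": 2.02},{"grip": 0,"tx": -2.1,"ty": 2.9,"tz": 0,"wx": 0.04,"wy": 3.97,"wz": 2.02},{"grip": 0,"tx": -2.1,"ty": 2.9,"tz": 0,"wx": 0.04,"wy": 3.97,"wz": 2.02},{"grip": 0,"tx": -2.1,"ty": 2.9,"tz": 0,"wx": 0.04,"wy": 3.97,"wz": 2.02},{"grip": 0,"tx": -2.1,"ty": 2.9,"tz": 0,"wx": 0.04,"wy": 3.97,"wz": 2.02}]}}

```text
t: 28.25
position: [0.5076, 0.2152, 0.1614]
orientation: [[-0.997, -0.082, 0.001], [-0.082, 0.997, 0.001], [-0.001, 0.001, -1.0]]
contact_force: [0.1, 0.1, -0.2]
gripper_width: 0.001
grasp_force: 0.0
```

>>> {"method": "carry_out", "body": {"increments": [{"grip": 0,"tx": -2.1,"ty": 2.9,"tz": -1,"wx": 0,"wy": 0,"wz": 0},{"grip": 0,"tx": -2.1,"ty": 2.9,"tz": -1,"wx": 0,"wy": 0,"wz": 0},{"grip": 0,"tx": -2.2,"ty": 3.3,"tz": -1,"wx": 0,"wy": 0,"wz": 0},{"grip": 0,"tx": 0,"ty": 0,"tz": 0,"wx": 0,"wy": 0,"wz": 0},{"grip": 0,"tx": 0,"ty": 0,"tz": 0,"wx": 0,"wy": 0,"wz": 0}]}}

```text
t: 28.67
position: [0.4433, 0.3063, 0.1303]
orientation: [[-0.996, -0.084, 0.002], [-0.084, 0.996, 0.0], [-0.002, 0.0, -1.0]]
contact_force: [0.5, 0.1, 0.2]
gripper_width: 0.001
grasp_force: 0.0
```

```bash
python3 -c "
from h import *
down(4.6,(.443,.3055,.070),True)
snap('top','t8.png',(110,125,530,345),1.85); snap('side','s8.png',(150,120,480,430),1.0)
import cv2
a=cv2.imread('pics/t8.png')[:,:780];b=cv2.imread('pics/s8.png')
b=cv2.resize(b,(208,195));b=cv2.copyMakeBorder(b,0,0,0,780-208,cv2.BORDER_CONSTANT) 
r=cv2.vconcat([a[:400],cv2.copyMakeBorder(cv2.imread('pics/s8.png')[100:295],0,0,0,780-330 if a.shape[1]>=780 else a.shape[1]-330,cv2.BORDER_CONSTANT)]);print(r.shape);cv2.imwrite('pics/b8.png',r)"
```

```text
rotvec->down [-0.026  0.136 -0.197] pos [0.443 0.306 0.13 ] [-0.029 -0.083 -6.029]
(595, 777, 3)
```

View pics/b8.png

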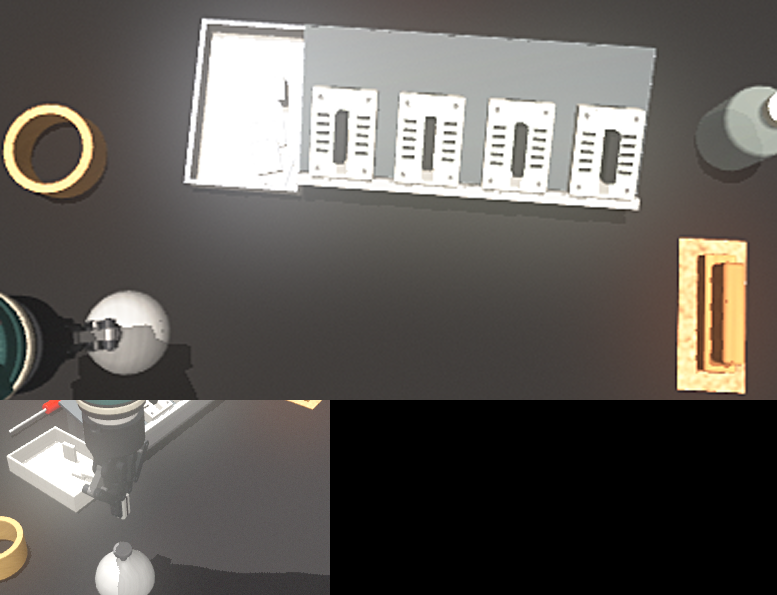

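>>> {"method": "carry_out", "body": {"increments": [{"grip": 0,"tx": 0,"ty": -0.05,"tz": -3,"wx": 0,"wy": 0,"wz": 0},{"grip": 0,"tx": 0,"ty": 0,"tz": -2,"wx": 0,"wy": 0,"wz": 0},{"grip": 0,"tx": 0,"ty": 0,"tz": -1,"wx": 0,"wy": 0,"wz": 0},{"grip": 0,"tx": 0,"ty": 0,"tz": -0.5,"wx": 0,"wy": 0,"wz": 0},{"grip": 0,"tx": 0,"ty": 0,"tz": -0.4,"wx": 0,"wy": 0,"wz": 0}]}}

```text
t: 29.18
position: [0.4455, 0.3037, 0.0617]
orientation: [[-0.997, -0.079, 0.003], [-0.079, 0.997, 0.001], [-0.003, 0.0, -1.0]]
contact_force: [-2.0, -2.3, 4.0]
gripper_width: -0.002
grasp_force: 2.2
```

>>> {"method": "carry_out", "body": {"increments": [{"grip": 0,"tx": 0,"ty": 0,"tz": -0.3,"wx": 0,"wy": 0,"wz": 0},{"grip": 0,"tx": 0,"ty": 0,"tz": -0.2,"wx": 0,"wy": 0,"wz": 0},{"grip": 0,"tx": 0,"ty": 0,"tz": 0,"wx": 0,"wy": 0,"wz": 0},{"grip": 0,"tx": 0,"ty": 0,"tz": 0,"wx": 0,"wy": 0,"wz": 0},{"grip": 0,"tx": 0,"ty": 0,"tz": 0,"wx": 0,"wy": 0,"wz": 0}]}}

```text
t: 29.6
position: [0.4457, 0.3041, 0.058]
orientation: [[-0.997, -0.08, 0.005], [-0.08, 0.997, 0.001], [-0.005, 0.0, -1.0]]
contact_force: [-1.7, -6.7, 10.0]
gripper_width: -0.001
grasp_force: 5.0
```

>>> {"method": "carry_out", "body": {"increments": [{"grip": 0,"tx": 0,"ty": 0,"tz": -0.2,"wx": 0,"wy": 0,"wz": 0},{"grip": 0,"tx": 0,"ty": 0,"tz": -0.2,"wx": 0,"wy": 0,"wz": 0},{"grip": 0,"tx": 0,"ty": 0,"tz": 0,"wx": 0,"wy": 0,"wz": 0},{"grip": 0,"tx": 0,"ty": 0,"tz": 0,"wx": 0,"wy": 0,"wz": 0},{"grip": 0,"tx": 0,"ty": 0,"tz": 0,"wx": 0,"wy": 0,"wz": 0}]}}

```text
t: 30.02
position: [0.4459, 0.3042, 0.057]
orientation: [[-0.997, -0.08, 0.008], [-0.08, 0.997, 0.002], [-0.008, 0.001, -1.0]]
contact_force: [-16.9, -14.2, 63.1]
gripper_width: 0.002
grasp_force: 31.8
```

```bash
python3 -c "
from h import *
snap('side','s9.png',(200,300,360,430),4)"
```

```text
(no output)
```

View pics/s9.png

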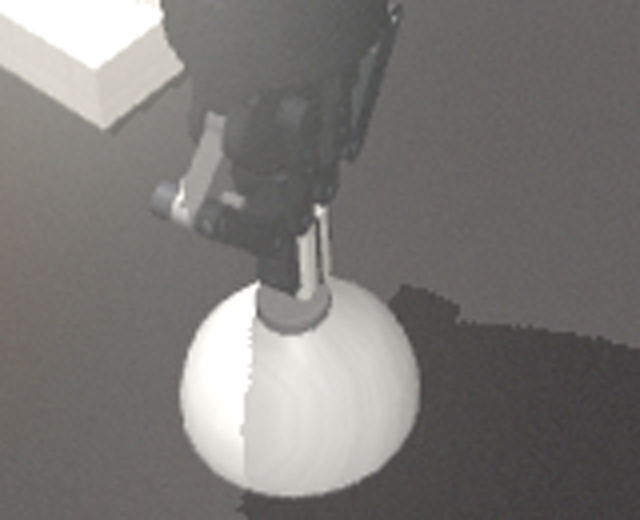

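The fingers sit on the plunger head, around pixel (293,310) in the crop. The force jumped to 63 N with hardly any more travel, so the plunger is at its stop. Now I lift straight off.

>>> {"method": "carry_out", "body": {"increments": [{"grip": 0,"tx": 0,"ty": 0,"tz": 1,"wx": 0,"wy": 0,"wz": 0},{"grip": 0,"tx": 0,"ty": 0,"tz": 2,"wx": 0,"wy": 0,"wz": 0},{"grip": 0,"tx": 0,"ty": 0,"tz": 3,"wx": 0,"wy": 0,"wz": 0},{"grip": 0,"tx": 0,"ty": 0,"tz": 3,"wx": 0,"wy": 0,"wz": 0},{"grip": 0,"tx": 0,"ty": 0,"tz": 0,"wx": 0,"wy": 0,"wz": 0}]}}

```text
t: 30.48
position: [0.4475, 0.3056, 0.1485]
orientation: [[-0.997, -0.08, 0.011], [-0.08, 0.997, 0.005], [-0.011, 0.004, -1.0]]
contact_force: [0.7, 1.1, 0.7]
gripper_width: 0.001
grasp_force: 0.0
```

```bash
python3 - <<'E'
from h import *
import cv2
# change check of the deck/mat region against the picture taken before the bell press, then hand in
a=cv2.imread('pics/t8.png'); snap('top','t9.png',(110,125,530,345),1.85); b=cv2.imread('pics/t9.png')
d=cv2.absdiff(a,b).max(2)[:, 180:]; n=int((d>60).sum()); print("changed px",n)
if n<150: print(job.job_done())
E
```

```text
changed px 0
the job is handed in; nothing more can be done
None
```

I handed the job in at about 30 s: offcuts swept into the tray, scraper upright on its mat, all four modules against the ledge, and the bell pressed to its stop and released; the hand-in returned no verdict.

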